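# Lever open the colour-sample chest

## Task

Slide aside the clear panel of the counter-top case that covers the opener (the flat-bladed tool, not the brush) and take the opener out. Put its blade into the narrow gap under the lip of the sample chest's lid and lever the catch open, with the blade braced on the steel bead below the lip, then swing the lid up until it stands about upright. Finally lay the opener flat on the counter top, without dropping or flinging it, and leave the tin, the bottle, the tape roll and the brush where they are.

Things in the scene. Friction and masses are not known exactly. Their poses are not given: they have to be found in the camera images.
- chest: Grey steel sample chest, fixed: 120 deep (x), 170 wide (y), 130 high, walls 3 thick, on a foot plate 5 thick that juts out 30 in front. Origin at counter level under the plate's front edge, mid-width, so the front wall's outer face is at x = 30; x points to the hinge at the back (roughly away from the robot), z up. A sprung ball catch behind the front wall holds the lid shut.
- bead: Fixed bright steel bar along the whole front of the chest under the lip, the fulcrum: it projects 20 in front of the front wall (front edge at x = 10), flat top 123.5 above the counter, underside at 115.5. Frame same as the chest's (origin and axes). A blade pushed fully into the gap frees the catch when it slopes up at about 25 to 35 degrees.
- gap_mid (a point): Fixed point on the chest at the mouth of that gap: mid-height of the shut gap (126.75 above the counter), mid-width, level with the bead's front edge.
- lid_hinge (a point): Point on the hinge line, at the chest's back edge, 130 above the counter, mid-width; the hinge runs along the chest's y. The lid, a flat plate 5 thick, reaches 120 from there to the front wall and 24 more to the lip's edge.
- lid (a joint): Opening angle of the lid, rad: 0 shut, 1.57 upright, stop at 1.8. The catch holds it with roughly 10 to 15 N at the lip and lets go when the lip has risen about 4 to 5 mm (0.035 rad); it then jumps on to about 0.05 rad. After that a stiff hinge keeps the lid where it is left; 2 to 3 N at the lip moves it.
- case: Wooden case, fixed, 236 deep (x), 366 wide (y); origin at counter level under its middle, x roughly away from the robot, y left. Front and back walls 68 high, ends and middle wall 48. Opener in one half (+y or -y), brush in the other. Inner floor 8 above the counter; two ridges 8 wide, 20 above the counter, at x = -80 and x = 0, carry them. Clear panels on top: undersides at 53 (right), 61 (left).
- panel_left (a joint): Travel of the left, upper clear panel (218 x 180 x 5), m: 0 shut, 0.145 fully open, sliding to the case's -y over the right panel. Slides with about 1.5 N and stays where it is left.
- panel_right (a joint): Travel of the right, lower clear panel, m: 0 shut, 0.145 fully open, sliding to the case's +y under the left panel. Slides with about 1.5 N and stays where it is left.
- panel_left_pull (a point): Top centre of the left panel's aluminium pull, an upright block 60 (x) by 12 (y), its top 86 above the counter, standing 20 above the panel, at its outer (left) end; moves with the panel.
- panel_right_pull (a point): Top centre of the right panel's pull, an upright block 60 (x) by 12 (y), its top 86 above the counter, standing 28 above the panel, at its outer (right) end; moves with the panel.
- opener: The opener, loose, 90 g: dark wooden handle 105 long, 22 wide, 26 high, and a flat steel blade 65 long, 16 wide, 2.5 thick at mid-height of the handle. Origin at the centre of the handle's underside; x towards the blade tip, z up as it lies. In the case its underside is 20 above the counter and the blade points roughly away from the robot.
- opener_grip (a point): Good gripping point of the opener, on its axis 13 above its underside, 15 ahead of the handle's middle; near its centre of mass.
- opener_tip (a point): Tip of the blade: on the opener's axis, 117.5 ahead of the handle's middle, mid-thickness.
- brush: Flat paint brush, loose bystander, light wooden handle 105 x 18 x 20 with a 50 wide head; in the other compartment. Origin at the centre of the handle's underside.
- tin: Steel paint tin, loose bystander, 89 across and 100 high, on the counter beyond the work; origin under its centre.
- tape_roll: Roll of tape, loose bystander, 110 across, 25 high, lying on the counter beyond the work; origin under its centre.
- dropper: Small amber bottle, loose bystander, 44 across, 110 high, on the counter beyond the work; origin under its centre.
- lip_edge (a point): Front lower edge of the lid's lip, mid-width; axes as the chest's when shut, it turns with the lid. The lip is the lid's bright steel front edge, 5 thick, 170 wide: shut, it projects 24 in front of the front wall, its underside 130 above the counter, so a gap 6.5 high and 20 deep, backed by the front wall, lies between bead and lip.
Things that resemble listed ones, but are neither listed nor needed, are in the scene too. There is more than one size of the chest; the one meant has the size given above.

How it is judged:
On the way, in this order (a step that is already met when the one before it is completed fails the run):
1. the lid's edge is levered up a little, with the blade bearing on the lip and braced on the bead (value of joint lid above 0.012 rad and contact force between opener and lid above 2 N and contact force between opener and bead above 2 N), for 0.04 s.
2. the catch has let go and the lid is lifted well clear (value of joint lid above 0.3 rad), for 0.05 s.
At the end, for the whole second after the job is handed in: The lid stands open by at least 1.2 rad (about upright or further), and the opener lies flat on the counter top (its grip point less than 22 mm above it, blade level within 0.15 rad), at rest and released (value of joint lid above 1.2 rad and height (world z) of opener_grip below 0.022 m and angle between opener's own x axis and vertical between 1.42 and 1.72 rad and linear speed of opener below 0.02 m/s); the robot touches nothing.
It fails at once if the tin, bottle, tape roll or brush is shifted more than 30 mm (distance of any of tin, dropper, tape_roll, brush from where it was at the start of the episode above 0.03 m).
It fails at once if the opener is dropped from a height or flung (faster than 1.2 m/s) (linear speed of opener above 1.2 m/s).
It also fails if it takes over 70 s, if anything falls off the work surface, if the arm or the gripper's body presses on something with over 40 N, if the wrist force passes 120 N, or if a joint passes its speed limit or range.

## Robot

A 6-joint arm with a two-finger parallel gripper is mounted at the origin on the work surface. World frame = base frame: x ahead of the robot, y to its left, z up, the work surface at z = 0. Lengths are in m, angles in rad, forces in N, time in s.
With the tool pointing down it reaches from about 0.3 to 0.775 m from the base axis. Payload 14.6 kg.
Tool frame: the origin (TCP) lies on the centre line of the jaws, within the pads' length; the fingertips stand 19 mm ahead of it and the grasp point (between the pads) is the TCP (ctrl.tip_reach is the distance from the TCP to the fingertips, in m); x points along the fingers, y is the direction in which the jaws open and shut, and the axes are right-handed (so a half turn about x gives the same grasp; the last joint's range is limited). The gripper opens to 94 mm and grips with 3 to 60 N. Pads are 16 mm wide; open, the fingers measure 119 mm over their backs; the gripper's body (75 mm by 177 mm) begins 78 mm behind the grasp point.
Start: joints at [-1.27, 0.3, 1.521, -0, 1.321, -0.067], TCP at [0.198, -0.513, 0.224] pointing down, gripper open.
Joint ranges: [-3.03, 3.03], [-0.79, 2.21], [0.23, 2.52], [-1.04, 4.18], [0, 3.07], [-2.55, 2.55]. Speed limits (rad/s): [2.22, 2.22, 2.57, 3.14, 3.14, 3.14].

## Interface

Orientations are given as [roll, pitch, yaw] about the fixed x, y, z axes, in that order (R = Rz(yaw) Ry(pitch) Rx(roll)).
In Python, from station import ctrl, optics, models gives the robot as it stands. The module is installed in compiled form; this text tells all that it offers.
- The arm moves only by the tool arm_command, never from a script. Its argument "deltas" is a list of rows, each an object with "translation": the shift along the tool's x, y, z in units of 25 mm (1.0 is 25 mm), a list of three; "turn": the turn, a rotation vector about the tool's x, y, z in units of 5 degrees (1.0 is 5 degrees), a list of three. In form: [{"translation": [x, y, z], "turn": [rx, ry, rz]}, ...]. A call has 1 to 12 rows; each row is the pose to reach, as a shift and turn from the pose commanded when the call began, along the tool's axes at that moment; what a row does not reach only later rows make up. A row lasts 1/12 s, in which the tool goes at most 41.7 mm and 7.16 degrees, less where a joint would pass 70% of its speed; a pose out of reach is approached as far as the arm can. A call with a gripper value outside its range is refused whole. "gripper" is the finger opening in mm, from 0 to 94, set as the call begins (left out, the last holds). The fingers move at their own pace and stop on an object; "force" is the grip in N (left out, the last holds). Time passes only in rows, so rows that repeat a pose let the fingers close. It gives the time, the measured TCP pose, the force and the opening at its end, in the units of the state.
- ctrl.get_obs(): the state, without advancing time (a new reading comes with each control period).
- optics.camera(name): name is "scene" or "top"; returns the picture (400x640x3 uint8, red, green, blue); there is no depth.
- optics.get_calibration(name): a dict with "K" (3x3 intrinsics, pixels), "origin" and "orientation" of the camera in the world. Camera axes: x right, y down, z forward; pixel columns grow to the right and rows downward; lengths in m; the calibration is good to about 2 mm. A picture is of the moment at which its call begins. get_calibration takes no time and is no camera call.
- ctrl.hand_in(): hands the job in, once; it reports no verdict.
Trained networks look in the newest picture that a camera, given by its name, has taken for a name from the list of things; names that differ only in an ending like _2 or _b are one class to them, and where a whole thing is asked for, a point or a joint stands for the part that bears it (a point fixed in the world has none). Each returns a list of dicts, best first, with "score" (0 to 1); they miss things now and then, are a little off and sometimes report something else, mostly with a low value. They report only what shows in the picture. A call takes as long as a camera call. They do not tell look-alikes from the thing itself.
- models.look_for(target, camera): "box" ([left, top, right, bottom] in pixels, round what is visible of it).
- models.cut_out(target, camera): "pixels" (400x640 bool, what is visible of it) and "box" ([left, top, right, bottom] in pixels, round what is visible of it).
- models.mark_of(target, camera): "at" ([column, row] in pixels: a listed point, or the origin of a listed thing).
The state is a dict: "time_s": time; "qpos": joint angles; "joint_vel": joint speeds; "tau": joint torques, N m; "ee_pos": TCP position; "eef_rot": TCP orientation; "force": force on the tool from outside, world axes, zero at the start; "moment": the same for the moment, N m; "grip_width": finger opening in m.
Only numpy, scipy, OpenCV 4.12 (cv2) and the standard library are available. Lean on these libraries where they do the work, as an engineer would, in place of code of your own. Each camera call takes 0.05 s, during which the arm holds its last target.

## Working session

There is one attempt and no reset: what is moved stays moved. The work goes in short steps, Python scripts to look and compute and a tool call to move; the robot and the scene stay as the last step left them, time stands still between calls to the robot, and variables do not carry over. Pictures are saved under pics/ and viewed, and the job is handed in when it is done.

Besides the shell and the picture viewer there is one more tool, called as name([rows], argument=value, ...), one row to a line, values as JSON. arm_command: Moves the arm, as the interface text tells. Its arguments: {"type":"object","properties":{"deltas":{"type":"array"},"gripper":{"type":"number"},"force":{"type":"number"}},"required":["deltas"]}

```bash
ls -la; mkdir -p pics; python3 - <<'E'
from station import ctrl, optics, models
import cv2, numpy as np
np.set_printoptions(precision=4,suppress=True)
for n in ("scene","top"):
    im=optics.camera(n); cv2.imwrite(f"pics/{n}0.png",im[:,:,::-1])
    c=optics.get_calibration(n); print(n,c)
o=ctrl.get_obs(); print(o, ctrl.tip_reach)
E
```

```text
total 12
drwxr-xr-x  3 agent agent 4096 Dec  7 14:23 .
drwxr-xr-x 23 root  root  4096 Dec  7 14:23 ..
drwxr-xr-x  2 agent agent 4096 Dec  7 14:23 pics
scene {'K': array([[428.2557,   0.    , 317.4613],
       [  0.    , 428.2557, 199.5464],
       [  0.    ,   0.    ,   1.    ]]), 'origin': array([0.9135, 0.5351, 1.0538]), 'orientation': array([-2.5457,  0.001 ,  2.6317])}
top {'K': array([[468.4678,   0.    , 320.6943],
       [  0.    , 468.4678, 194.6539],
       [  0.    ,   0.    ,   1.    ]]), 'origin': array([ 0.3091, -0.0544,  1.3263]), 'orientation': array([-2.9009, -0.0051, -1.5809])}
{'time_s': 0.1, 'qpos': array([-1.2696,  0.3004,  1.5215, -0.    ,  1.3207, -0.0666]), 'joint_vel': array([-0.0013, -0.0032, -0.0022,  0.0003,  0.002 ,  0.0012]), 'tau': array([  0.0012, -53.2646, -35.3284,   0.0709,   0.0235,  -0.    ]), 'ee_pos': array([ 0.1977, -0.513 ,  0.224 ]), 'eef_rot': array([-1.623 ,  1.5698,  1.8864]), 'force': array([-0.0276,  0.2531, -0.601 ]), 'moment': array([ 0.0316, -0.0277, -0.049 ]), 'grip_width': 0.09434722829471348} 0.019
```

View pics/scene0.png

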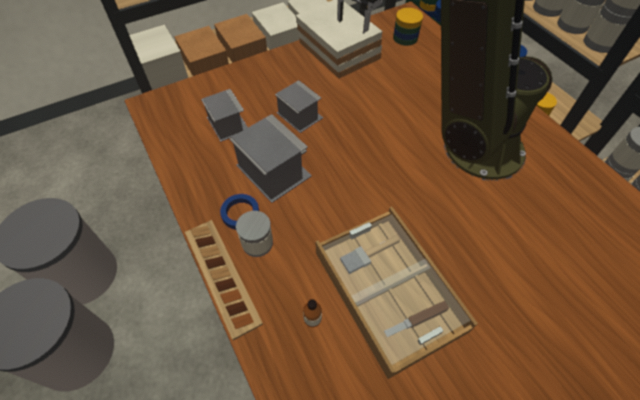

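View pics/top0.png

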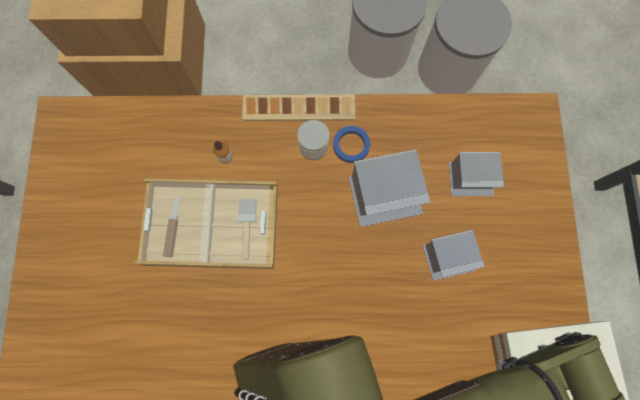

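Top view: the robot is at the bottom and +y is to the left. The case is around (207,223), with the opener (dark handle and blade) at (172,228) in the left half and the brush at (247,225) in the right half. There are three chests: a large one at (390,190) and small ones at (477,173) and (454,255). Next I'll take measurements.

```bash
cat > h.py <<'E'
from station import ctrl, optics, models
import cv2, numpy as np
from scipy.spatial.transform import Rotation as R
from scipy.optimize import least_squares
np.set_printoptions(precision=4,suppress=True)
def cal(n):
    c=optics.get_calibration(n); return c['K'],np.array(c['origin']),R.from_euler('xyz',c['orientation']).as_matrix()
def proj(P,n):
    K,o,M=cal(n); p=(np.atleast_2d(P)-o)@M@K.T; return p[:,:2]/p[:,2:]
def unproj(px,z,n):
    K,o,M=cal(n); px=np.atleast_2d(px); d=np.c_[px,np.ones(len(px))]@np.linalg.inv(K).T@M.T
    return o+d*((z-o[2])/d[:,2])[:,None]
def T(x,y,yaw,pts):
    c,s=np.cos(yaw),np.sin(yaw); pts=np.atleast_2d(pts)
    return np.c_[x+c*pts[:,0]-s*pts[:,1], y+s*pts[:,0]+c*pts[:,1], pts[:,2]]
def snap(n,f,pts=None,box=None,scale=1,cols=None):
    im=optics.camera(n)[:,:,::-1].copy()
    x0,y0=0,0
    if box: x0,y0,x1,y1=box; im=im[y0:y1,x0:x1]
    im=cv2.resize(im,None,fx=scale,fy=scale,interpolation=cv2.INTER_CUBIC)
    if pts is not None:
        for i,p in enumerate(proj(pts,n)):
            cv2.circle(im,(int((p[0]-x0+.5)*scale),int((p[1]-y0+.5)*scale)),2,(0,0,255),-1)
    cv2.imwrite(f,im)
E
python3 - <<'E'
from h import *
# z heights of points for unprojecting
Z=dict(gap_mid=.12675,lid_hinge=.130,panel_left_pull=.086,panel_right_pull=.086,opener_grip=.033,opener_tip=.033,lip_edge=.130,chest=0,case=0,opener=.02,brush=.02,tin=0,dropper=0,tape_roll=0)
for n in ("scene","top"):
    optics.camera(n)
    for t,z in Z.items():
        for d in models.mark_of(t,n)[:4]:
            print(n,t,round(d['score'],2),np.array(d['at']),unproj(d['at'],z,n)[0])
print(ctrl.get_obs()['time_s'])
E
```

```text
scene gap_mid 0.89 [233.6  95.8] [ 0.645  -0.4848  0.1268]
scene gap_mid 0.65 [289.7 131.5] [ 0.5609 -0.2641  0.1268]
scene gap_mid 0.56 [312.2  90.1] [ 0.4178 -0.3873  0.1267]
scene lid_hinge 0.92 [289.2 102.8] [ 0.5089 -0.3686  0.13  ]
scene lid_hinge 0.86 [247.3 155.8] [ 0.7078 -0.2373  0.13  ]
scene lid_hinge 0.78 [209.2 109. ] [ 0.7335 -0.4637  0.13  ]
scene panel_left_pull 0.69 [433.3 334.9] [0.5463 0.41   0.086 ]
scene panel_right_pull 0.71 [360.6 227.8] [0.5392 0.0948 0.086 ]
scene lip_edge 0.8 [237.4  97.2] [ 0.6381 -0.4696  0.13  ]
scene lip_edge 0.75 [287.5 130.7] [ 0.5663 -0.2673  0.13  ]
scene lip_edge 0.75 [307.6  88. ] [ 0.4276 -0.3997  0.13  ]
scene chest 0.85 [292.3 156.5] [ 0.5547 -0.2731  0.    ]
scene chest 0.8 [312.9 109.7] [ 0.3958 -0.4252  0.    ]
scene chest 0.66 [243.6 116.9] [ 0.6194 -0.5108  0.    ]
scene case 0.9 [387.2 293.3] [0.5513 0.255  0.    ]
scene tin 0.81 [255.6 245.7] [ 0.7906 -0.038   0.    ]
scene tin 0.64 [432.5 331.8] [0.5107 0.3918 0.    ]
scene tin 0.6 [312.1 321. ] [0.7559 0.2238 0.    ]
scene dropper 0.87 [315.5 320.5] [0.7479 0.2268 0.  
[... 698 characters left out ...]
.3] [ 0.716  -0.2468  0.086 ]
top lip_edge 0.72 [395.4 207.5] [ 0.5664 -0.2584  0.13  ]
top lip_edge 0.64 [461.3 268.5] [ 0.4067 -0.418   0.13  ]
top lip_edge 0.61 [480.7 185.1] [ 0.625  -0.4873  0.13  ]
top chest 0.76 [471.  195.9] [ 0.6269 -0.503   0.    ]
top chest 0.61 [454.4 276.8] [ 0.3945 -0.4363  0.    ]
top chest 0.59 [394.  219.7] [ 0.5584 -0.2748  0.    ]
top case 0.72 [211.5 226.4] [0.5437 0.2492 0.    ]
top brush 0.23 [390.5 220.7] [ 0.5519 -0.2614  0.02  ]
top tin 0.91 [312.9 145. ] [ 0.7878 -0.0427  0.    ]
top dropper 0.86 [224.  156.7] [0.7532 0.2217 0.    ]
top tape_roll 0.91 [353.3 143.7] [ 0.7909 -0.1637  0.    ]
top tape_roll 0.44 [211.  227.1] [0.5417 0.2506 0.    ]
1.6
```

Candidates for the opener: the dark-handled flat blade at (172,228) or the brush at (247,225). Candidates for the chest: large (390,190), small (477,173) or small (454,255). On the large one, hinge to lip measures 0.141 against 0.144 expected, so it fits. I'll check both choices in crops with model overlays.

```bash
cat >> h.py <<'E'
CH=np.array([[0,85,.005],[0,-85,.005],[6,85,135],[6,-85,135],[150,85,135],[150,-85,135],[6,0,130]])*[1e-3,1e-3,1e-3]
CH[:2,2]=.005
CA=np.array([[sx*118,sy*183,68] for sx in(-1,1) for sy in(-1,1)]+[[sx*118,sy*183,0] for sx in(-1,1) for sy in(-1,1)])*1e-3
E
python3 - <<'E'
from h import *
pts=np.r_[T(.5575,-.274,.158,CH),T(.546,.251,0.02,CA)]
snap("top","pics/t1.png",pts,(130,130,450,290),2.5)
snap("scene","pics/s1.png",pts,(210,90,490,390),2)
snap("top","pics/t2.png",None,(130,170,290,280),5)
E
```

```text
(no output)
```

View pics/t1.png

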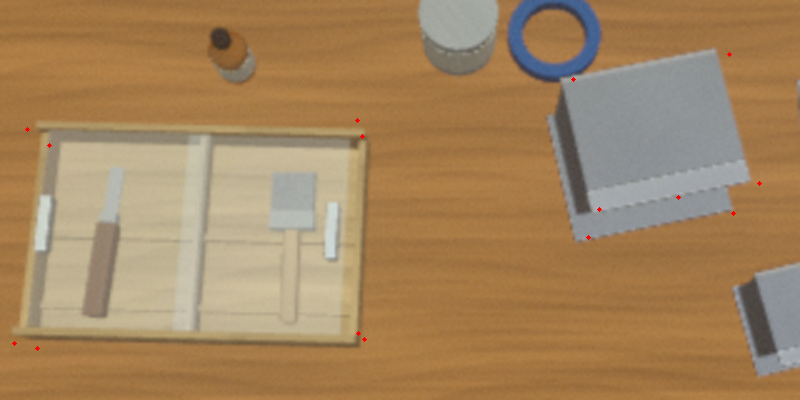

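View pics/s1.png

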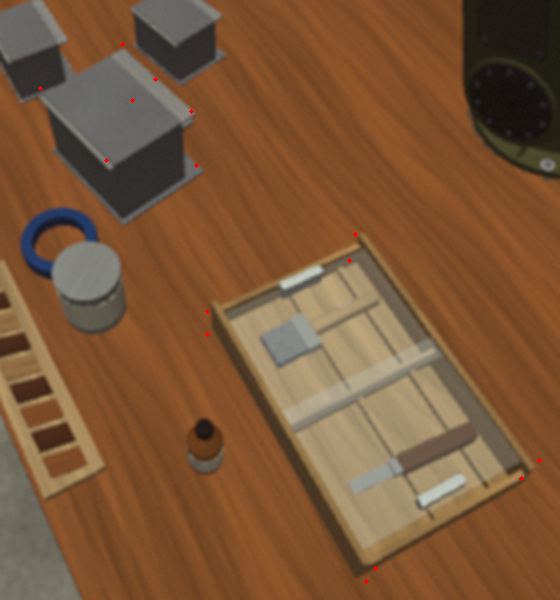

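View pics/t2.png

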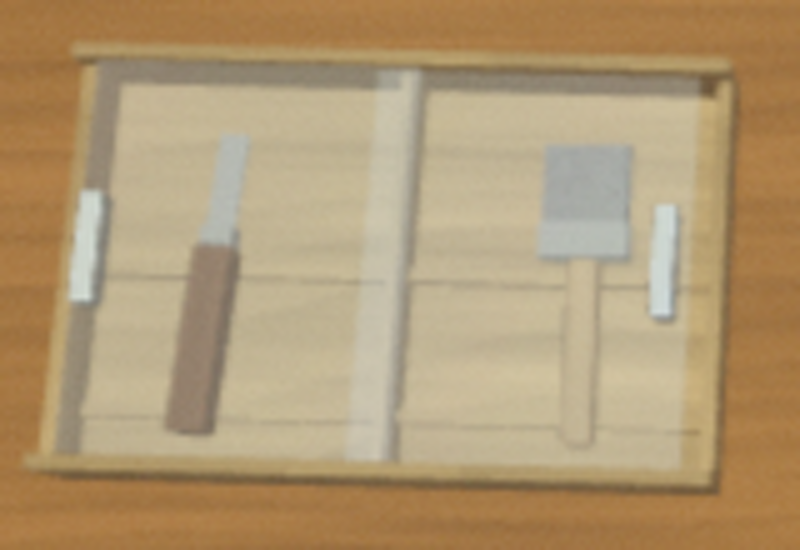

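The crop confirms the opener: dark handle with a narrow flat blade, in the left half at (172,228). The wide-headed brush is in the right half. The large chest's lip is 170 wide at this scale. My overlay is off by about 10 mm, so I'll fit poses from hand-read corners in both views.

```bash
cat > fit.py <<'E'
from h import *
def px(v,s,o): return (np.array(v,float)+.5)/s-.5+np.array(o)
def fit(P,obs,x0):
    def f(q): return np.concatenate([(proj(T(*q,P[i][None]),n)[0]-p) for i,n,p in obs])
    r=least_squares(f,x0,loss='soft_l1'); return r.x,f(r.x).reshape(-1,2)
t=lambda *v: px(v,2.5,(130,130)); s=lambda *v: px(v,2,(210,90)); u=lambda *v: px(v,5,(130,170))
obs=[(0,'top',t(576,240)),(1,'top',t(733,211)),(2,'top',t(591,212)),(3,'top',t(749,181)),(4,'top',t(561,80)),(5,'top',t(716,50)),
 (2,'scene',s(193,112)),(3,'scene',s(122,52)),(4,'scene',s(107,165)),(5,'scene',s(38,90))]
for z in ('both','top','scene'):
    o=[a for a in obs if z in('both',a[1])]
    x,r=fit(CH,o,[.5575,-.274,.17]); print('chest',z,x); print(r.T)
# case corners order: (-,-),(-,+),(+,-),(+,+) at .068
obs=[(0,'top',u(717,484)),(1,'top',u(26,460)),(2,'top',u(733,61)),(3,'top',u(74,45)),(0,'scene',s(363,236)),(1,'scene',s(531,465)),(2,'scene',s(213,306)),(3,'scene',s(368,562))]
for z in ('both','top','scene'):
    o=[a for a in obs if z in('both',a[1])]
    x,r=fit(CA,o,[.546,.251,-.02]); print('case',z,x); print(r.T)
# opener: handle rear corners & front corners at top z=.046, tip at .033
h=u(np.nan,np.nan)
E
python3 fit.py; python3 - <<'E'
from h import *
optics.camera('top')
x0=None
from fit import u
print('tip',unproj(u(236,135),.034,'top'),'rear top',unproj(u(190,432),.046,'top'),'front top',unproj(u(215,245),.046,'top'))
for n in ('top','scene'):
    optics.camera(n)
    for t in('opener','opener_grip','opener_tip'):
        for d in models.mark_of(t,n)[:2]: print(n,t,d)
    for d in models.look_for('opener',n)[:2]: print(n,d)
E
```

```text
chest both [ 0.5589 -0.2658  0.1813]
[[ 2.081  -3.0055  0.1583  0.5317  0.6585  0.6128  0.2604  0.2613  1.7987
   1.7939]
 [-0.9376 -0.3665 -0.7969 -0.474  -0.0277  0.5707  1.1871 -1.9186  0.4345
   1.9114]]
chest top [ 0.5579 -0.2648  0.1855]
[[ 1.7795 -3.3511 -0.1825  0.1428  0.1014  0.0132]
 [-0.4694 -0.1435 -0.2817 -0.228   0.5013  0.8444]]
chest scene [ 0.5601 -0.2686  0.1677]
[[-0.9192 -0.206   0.1732  0.9868]
 [ 0.8742 -2.5449 -0.3497  0.8407]]
case both [ 0.545   0.2472 -0.0303]
[[-1.0304 -0.2034 -0.4155 -0.0611 -0.3158  1.6671 -1.4816 -2.2402]
 [ 0.2706  2.2108 -0.5457 -0.085  -2.0937 -0.0815 -2.2053  0.6906]]
case top [ 0.5459  0.2461 -0.0336]
[[-0.7903  0.0981  0.0953  0.5059]
 [ 0.1542  1.6359 -0.6457 -0.6049]]
case scene [ 0.5439  0.2499 -0.0219]
[[-0.0823  3.068  -0.9485 -0.2593]
 [-1.5771  0.0324 -1.0364  1.6675]]
chest both [ 0.5589 -0.2658  0.1813]
[[ 2.081  -3.0055  0.1583  0.5317  0.6585  0.6128  0.2604  0.2613  1.7987
   1.7939]
 [-0.9376 -0.3665 -0.7969 -0.474  -0.0277  0.5707  1.1871 -1.9186  0.4345
   1.9114]]
chest top [ 0.5579 -0.2648  0.1855]
[[ 1.7795 -3.35
[... 188 characters left out ...]
0.8407]]
case both [ 0.545   0.2472 -0.0303]
[[-1.0304 -0.2034 -0.4155 -0.0611 -0.3158  1.6671 -1.4816 -2.2402]
 [ 0.2706  2.2108 -0.5457 -0.085  -2.0937 -0.0815 -2.2053  0.6906]]
case top [ 0.5459  0.2461 -0.0336]
[[-0.7903  0.0981  0.0953  0.5059]
 [ 0.1542  1.6359 -0.6457 -0.6049]]
case scene [ 0.5439  0.2499 -0.0219]
[[-0.0823  3.068  -0.9485 -0.2593]
 [-1.5771  0.0324 -1.0364  1.6675]]
tip [[0.6241 0.3435 0.034 ]] rear top [[0.455  0.3543 0.046 ]] front top [[0.5585 0.3475 0.046 ]]
top opener {'at': [385.9, 155.1], 'score': 0.63}
top opener {'at': [350.9, 143.2], 'score': 0.27}
scene opener_grip {'at': [289.9, 131.6], 'score': 0.51}
scene opener_tip {'at': [288.2, 131.3], 'score': 0.21}
```

Fitted poses: chest ≈ (0.559, −0.266, yaw 0.18), case ≈ (0.545, 0.248, yaw −0.026), opener grip ≈ (0.522, 0.350). The opener's measured tip-to-rear length is 0.170, which matches the given size. Next is a helper that converts target poses into row units.

```bash
cat >> h.py <<'E'
def cur():
    o=ctrl.get_obs(); return np.array(o['ee_pos']),R.from_euler('xyz',o['eef_rot'])
def tool(yaw,pitch=0.):
    """tool z = opener x dir (heading yaw, slope up pitch), tool x = -(up)"""
    X=np.array([np.cos(yaw)*np.cos(pitch),np.sin(yaw)*np.cos(pitch),np.sin(pitch)])
    Z=np.array([-np.cos(yaw)*np.sin(pitch),-np.sin(yaw)*np.sin(pitch),np.cos(pitch)])
    x=-Z; z=X; y=np.cross(z,x); return R.from_matrix(np.c_[x,y,z])
def delta(P,Rt,base=None):
    p,r=base or cur()
    return r.inv().apply(np.array(P)-p)/.025, (r.inv()*Rt).as_rotvec(degrees=True)/5
E
python3 - <<'E'
from h import *
p,r=cur(); print(p); print(r.as_matrix())
Rt=tool(-.026)
print(Rt.as_matrix())
for P in ([.35,-.1,.23],[.552,.440,.14],[.552,.440,.093]): print(P,*delta(P,Rt))
Rt2=Rt*R.from_rotvec([np.pi,0,0]); print(delta([.35,-.1,.23],Rt2))
E
```

```text
[ 0.1978 -0.5132  0.2244]
[[-0.      0.3596 -0.9331]
 [ 0.     -0.9331 -0.3596]
 [-1.     -0.      0.    ]]
[[ 0.      0.026   0.9997]
 [ 0.      0.9997 -0.026 ]
 [-1.      0.      0.    ]]
[0.35, -0.1, 0.23] [ -0.2228 -13.2334 -11.6252] [-31.4873  -0.0001   0.0004]
[0.552, 0.44, 0.14] [  3.3771 -30.4833 -26.9317] [-31.4873  -0.0001   0.0004]
[0.552, 0.44, 0.093] [  5.2571 -30.4833 -26.9317] [-31.4873  -0.0001   0.0004]
(array([ -0.2228, -13.2334, -11.6252]), array([4.5127, 0.0003, 0.0001]))
```

Of the two equivalent grasps I'll use tool z = −opener x, which keeps joint 6 in range at both the case and the chest. I'm moving towards the left panel's pull with the fingers closed.

arm_command([
  {"translation": [-0.2,-14.5,-13.0],"turn": [2.2,0,0]},
  {"translation": [-0.2,-14.5,-13.0],"turn": [2.2,0,0]},
  {"translation": [-0.2,-14.5,-13.0],"turn": [2.2,0,0]},
  {"translation": [-0.2,-14.5,-13.0],"turn": [2.2,0,0]},
  {"translation": [-0.2,-14.5,-13.0],"turn": [4.5,0,0]},
  {"translation": [-0.2,-14.5,-13.0],"turn": [4.5,0,0]},
  {"translation": [-0.2,-14.5,-13.0],"turn": [4.5,0,0]},
  {"translation": [-0.2,-14.5,-13.0],"turn": [4.5,0,0]},
  {"translation": [-0.2,-14.5,-13.0],"turn": [4.5,0,0]},
  {"translation": [-0.2,-14.5,-13.0],"turn": [4.5,0,0]},
  {"translation": [-0.2,-14.5,-13.0],"turn": [4.5,0,0]},
  {"translation": [-0.2,-14.5,-13.0],"turn": [4.5,0,0]},
], gripper=0, force=30)

```text
time_s: 3.3
ee_pos: [0.371, -0.0555, 0.2298]
eef_rot: [3.087, 1.57, -0.078]
force: [0.5, -0.9, -0.1]
grip_width: 0.0174
```

```bash
python3 - <<'E'
from h import *
Rt=tool(-.026)*R.from_rotvec([np.pi,0,0])
print(cur()[0],ctrl.get_obs()['qpos'])
for P in ([.552,.440,.15],[.552,.440,.09]): print(P,*delta(P,Rt))
E
```

```text
[ 0.371  -0.0555  0.2298] [-0.2464 -0.1093  1.9564  0.0002  1.2935  1.3485]
[0.552, 0.44, 0.15] [  3.1993 -19.9911  -6.7538] [ 0.0204 -0.0121 -0.0006]
[0.552, 0.44, 0.09] [  5.5993 -19.9913  -6.7512] [ 0.0204 -0.0121 -0.0006]
```

arm_command([
  {"translation": [0,-20,-6.75],"turn": [0,0,0]},
  {"translation": [0,-20,-6.75],"turn": [0,0,0]},
  {"translation": [0,-20,-6.75],"turn": [0,0,0]},
  {"translation": [0,-20,-6.75],"turn": [0,0,0]},
  {"translation": [0,-20,-6.75],"turn": [0,0,0]},
  {"translation": [0,-20,-6.75],"turn": [0,0,0]},
  {"translation": [0,-20,-6.75],"turn": [0,0,0]},
  {"translation": [2,-20,-6.75],"turn": [0,0,0]},
  {"translation": [2,-20,-6.75],"turn": [0,0,0]},
  {"translation": [2,-20,-6.75],"turn": [0,0,0]},
  {"translation": [2,-20,-6.75],"turn": [0,0,0]},
  {"translation": [2,-20,-6.75],"turn": [0,0,0]},
])

```text
time_s: 4.3
ee_pos: [0.541, 0.4093, 0.1856]
eef_rot: [0.908, 1.571, -2.258]
force: [1.3, 0.2, 0.2]
grip_width: 0.0005
```

```bash
python3 - <<'E'
from h import *
Rt=tool(-.026)*R.from_rotvec([np.pi,0,0])
p=cur()[0];print(p,ctrl.get_obs()['qpos'])
for P in ([.552,.440,.15],[.552,.440,.09]): print(P,*delta(P,Rt))
pts=[p+[0,0,-.019],[.547,.408,.086]]
snap('scene','pics/s2.png',pts,(300,200,500,400),3)
snap('top','pics/t3.png',pts,(100,150,260,280),4)
E
```

```text
[0.541  0.4093 0.1856] [ 0.5937  0.6212  1.1494 -0.      1.3711  2.1893]
[0.552, 0.44, 0.15] [ 1.425  -1.239  -0.4108] [ 0.0144  0.0003 -0.0003]
[0.552, 0.44, 0.09] [ 3.825  -1.239  -0.4108] [ 0.0144  0.0003 -0.0003]
```

View pics/s2.png

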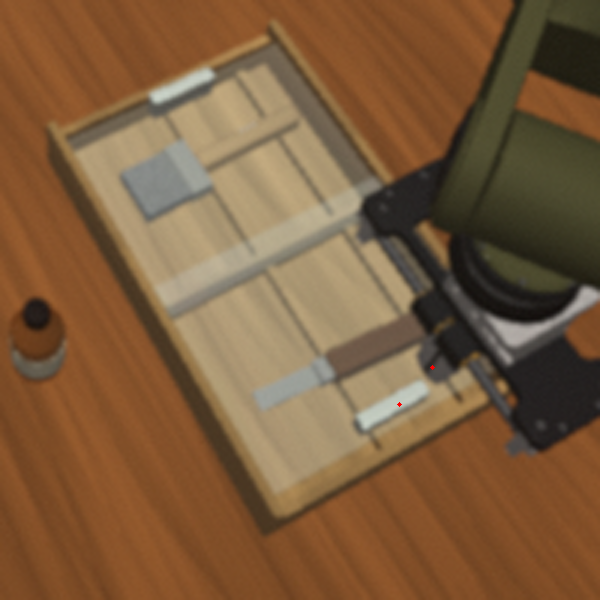

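View pics/t3.png

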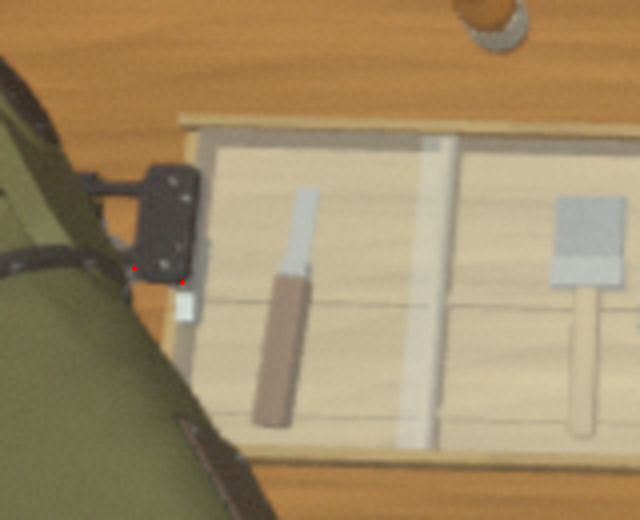

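The fingers are above the case's left end. The pull's top is at crop (392,407), about 7 crop px (under 4 mm) from my estimate. I'll go to its outer side, descend and push.

arm_command([
  {"translation": [0,-1.5,-0.4],"turn": [0,0,0]},
  {"translation": [0,-1.5,-0.4],"turn": [0,0,0]},
  {"translation": [1.5,-1.5,-0.4],"turn": [0,0,0]},
  {"translation": [3,-1.5,-0.4],"turn": [0,0,0]},
  {"translation": [3.75,-1.5,-0.4],"turn": [0,0,0]},
  {"translation": [3.75,-1.5,-0.4],"turn": [0,0,0]},
  {"translation": [3.75,-1.5,-0.4],"turn": [0,0,0]},
])

```text
time_s: 4.98
ee_pos: [0.5517, 0.4441, 0.093]
eef_rot: [0.68, 1.57, -2.487]
force: [0.0, -0.7, -0.4]
grip_width: 0.0009
```

```bash
python3 - <<'E'
from h import *
Rt=tool(-.026)*R.from_rotvec([np.pi,0,0])
p=cur()[0];print(p)
pts=[p+[0,0,-.019]]
snap('scene','pics/s3.png',pts,(300,200,500,400),3)
E
```

```text
[0.5517 0.4441 0.093 ]
```

View pics/s3.png

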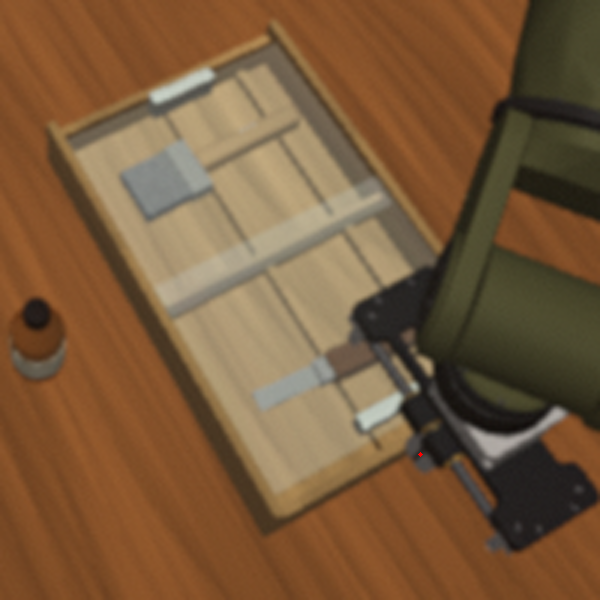

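The fingertips are at crop (420,455), just outside the pull with a clear gap. Pushing now.

arm_command([
  {"translation": [0,0.55,0],"turn": [0,0,0]},
  {"translation": [0,1.1,0],"turn": [0,0,0]},
  {"translation": [0,1.65,0],"turn": [0,0,0]},
  {"translation": [0,2.2,0],"turn": [0,0,0]},
  {"translation": [0,2.75,0],"turn": [0,0,0]},
  {"translation": [0,3.3,0],"turn": [0,0,0]},
  {"translation": [0,3.85,0],"turn": [0,0,0]},
  {"translation": [0,4.4,0],"turn": [0,0,0]},
  {"translation": [0,4.95,0],"turn": [0,0,0]},
  {"translation": [0,5.5,0],"turn": [0,0,0]},
  {"translation": [0,6.0,0],"turn": [0,0,0]},
  {"translation": [0,6.0,0],"turn": [0,0,0]},
])

```text
time_s: 6.03
ee_pos: [0.5485, 0.2924, 0.0935]
eef_rot: [3.101, 1.57, -0.067]
force: [-0.0, -0.6, -0.5]
grip_width: 0.0007
```

```bash
python3 - <<'E'
from h import *
p=cur()[0];print(p)
pts=[p+[0,0,-.019]]
snap('scene','pics/s4.png',pts,(300,200,500,400),3)
E
```

```text
[0.5485 0.2924 0.0935]
```

View pics/s4.png

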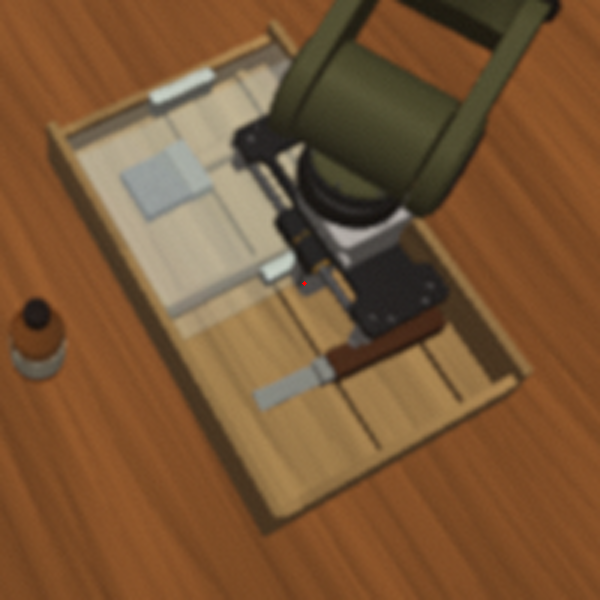

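The panel is open about 0.135–0.14, with its edge now at crop (280,300), and the opener is uncovered. I'll raise the arm and refine the opener's pose from the scene view.

arm_command([
  {"translation": [-1.2,0,0],"turn": [0,0,0]},
  {"translation": [-2.4,0,0],"turn": [0,0,0]},
  {"translation": [-2.4,1,0],"turn": [0,0,0]},
  {"translation": [-2.4,2.5,0],"turn": [0,0,0]},
  {"translation": [-2.4,2.5,0],"turn": [0,0,0]},
], gripper=50)

```text
time_s: 6.5
ee_pos: [0.5466, 0.2284, 0.1529]
eef_rot: [1.804, 1.57, -1.364]
force: [0.3, 0.3, 0.1]
grip_width: 0.0302
```

```bash
python3 - <<'E'
from h import *
p=cur()[0];print(p)
snap('scene','pics/s5.png',None,(370,270,470,380),6)
snap('top','pics/t5.png',None,(130,170,230,280),6)
for n in ('scene','top'):
    for t,z in (('opener',.02),('opener_grip',.033),('opener_tip',.033)):
        for d in models.mark_of(t,n)[:2]: print(n,t,d['score'],d['at'],unproj(d['at'],z,n)[0])
E
```

```text
[0.5466 0.2284 0.1529]
scene opener 0.92 [425.5, 315.7] [0.5088 0.3545 0.02  ]
scene opener_grip 0.69 [420.5, 313.3] [0.5209 0.346  0.033 ]
scene opener_tip 0.87 [383.4, 335.6] [0.6303 0.3467 0.033 ]
```

View pics/s5.png

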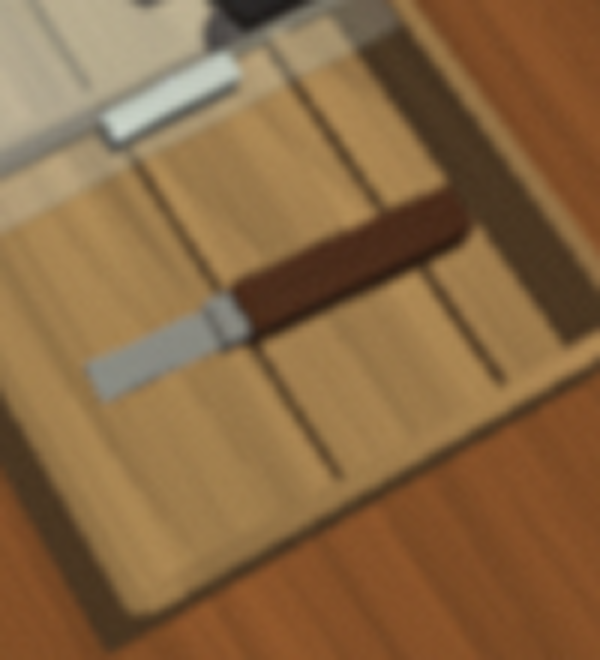

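View pics/t5.png

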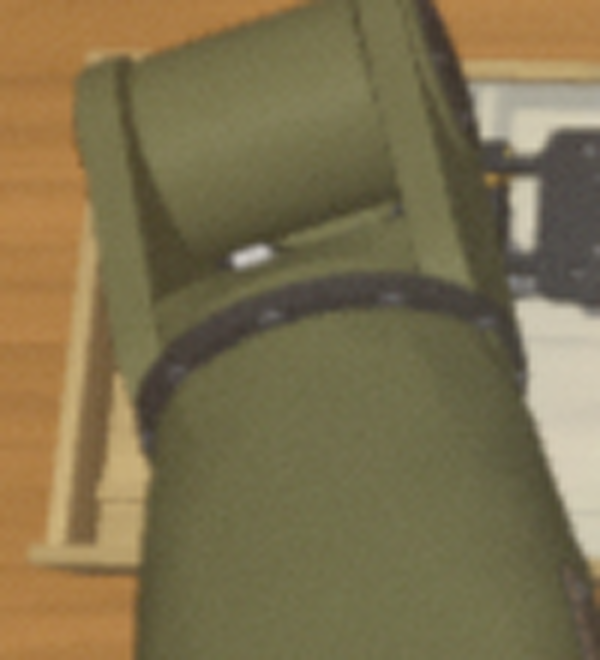

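The scene view shows the opener uncovered, with its tip at crop (97,385) and its handle front at (240,305). Fitting its pose across both views.

```bash
python3 - <<'E'
from h import *
def px(v,s,o): return (np.array(v,float)+.5)/s-.5+np.array(o)
P=np.array([[117.5,0,34.25],[-52.5,0,46],[52.5,0,46],[117.5,8,34.25],[117.5,-8,34.25],[-52.5,11,46],[-52.5,-11,46],[15,0,33]])*1e-3
u=lambda *v: px(v,5,(130,170)); s=lambda *v: px(v,6,(370,270))
obs=[(0,'top',u(236,135)),(1,'top',u(190,432)),(2,'top',u(215,245)),(3,'scene',s(105,400)),(4,'scene',s(88,370)),(6,'scene',s(447,188)),(7,'scene',np.array([420.5,313.3]))]
def f(q,o): return np.concatenate([(proj(T(*q,P[i][None]),n)[0]-p) for i,n,p in o])
for z in ('both','top','scene'):
    o=[a for a in obs if z in('both',a[1])]
    r=least_squares(f,[.507,.35,-.06],args=(o,),loss='soft_l1'); print(z,r.x,T(*r.x,P[7:8])); print(f(r.x,o).reshape(-1,2).T)
E
```

```text
both [ 0.5066  0.3521 -0.0647] [[0.5216 0.3511 0.033 ]]
[[-0.3696 -0.4292 -0.4107 -0.1587 -0.7693 -0.8019  1.0378]
 [ 0.0752  0.2969 -0.1795  0.0794 -1.0216 -3.0199  1.9176]]
top [ 0.5068  0.3509 -0.0642] [[0.5218 0.35   0.033 ]]
[[ 0.0137 -0.0038 -0.0095]
 [ 0.0094  0.2275 -0.247 ]]
scene [ 0.5072  0.3546 -0.0799] [[0.5221 0.3534 0.033 ]]
[[-0.1649 -0.6883 -0.0771  1.4431]
 [ 0.4717 -0.6788 -1.7956  2.8373]]
```

```bash
python3 - <<'E'
from h import *
Rt=tool(-.065)*R.from_rotvec([np.pi,0,0])
print(ctrl.get_obs()['qpos'])
for P in ([.5217,.351,.15],[.5217,.351,.0425]): print(P,*delta(P,Rt))
E
```

```text
[0.3413 0.4616 1.472  0.     1.2083 1.9359]
[0.5217, 0.351, 0.15] [ 0.0922 -4.7012  1.0956] [ 0.4711  0.0031 -0.0011]
[0.5217, 0.351, 0.0425] [ 4.3922 -4.7016  1.0945] [ 0.4711  0.0031 -0.0011]
```

arm_command([
  {"translation": [0,-1.6,0.4],"turn": [0.5,0,0]},
  {"translation": [0,-3.2,0.8],"turn": [0.5,0,0]},
  {"translation": [0,-4.7,1.1],"turn": [0.5,0,0]},
  {"translation": [0,-4.7,1.1],"turn": [0.5,0,0]},
  {"translation": [1,-4.7,1.1],"turn": [0.5,0,0]},
  {"translation": [2,-4.7,1.1],"turn": [0.5,0,0]},
  {"translation": [2.5,-4.7,1.1],"turn": [0.5,0,0]},
  {"translation": [2.5,-4.7,1.1],"turn": [0.5,0,0]},
  {"translation": [2.5,-4.7,1.1],"turn": [0.5,0,0]},
], gripper=50)

```text
time_s: 7.65
ee_pos: [0.5219, 0.3502, 0.0902]
eef_rot: [0.599, 1.57, -2.611]
force: [-0.2, 0.5, 1.3]
grip_width: 0.0502
```

```bash
python3 - <<'E'
from h import *
Rt=tool(-.065)*R.from_rotvec([np.pi,0,0])
p,r=cur();print(p,ctrl.get_obs()['grip_width'])
for P in ([.5217,.351,.0425],): print(P,*delta(P,Rt))
w=.0255
pts=[p+r.apply([.019,w,0]),p+r.apply([.019,-w,0]),[.5217,.351,.033]]
snap('scene','pics/s6.png',pts,(370,250,490,370),5)
E
```

```text
[0.5219 0.3502 0.0902] 0.05020040934580162
[0.5217, 0.351, 0.0425] [ 1.9076 -0.0312  0.0097] [-0.0408  0.006  -0.0041]
```

View pics/s6.png

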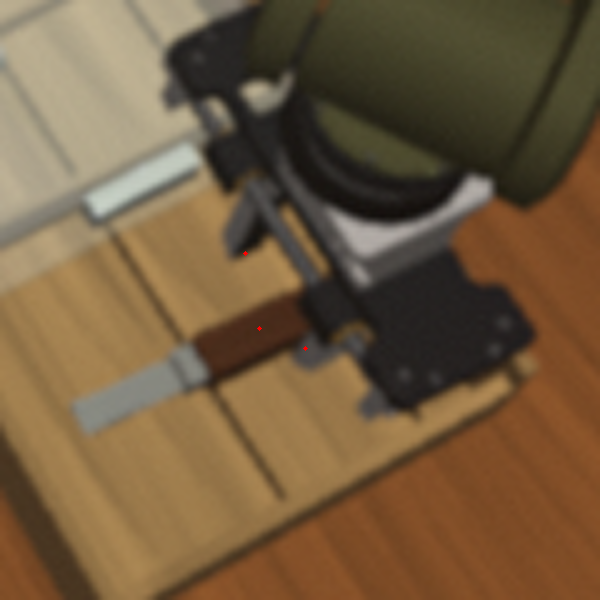

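The fingers at crop (245,252) and (307,348) straddle the handle. Descending to grip it.

arm_command([
  {"translation": [0.7,0,0],"turn": [0,0,0]},
  {"translation": [1.4,0,0],"turn": [0,0,0]},
  {"translation": [1.9,0,0],"turn": [0,0,0]},
  {"translation": [1.9,0,0],"turn": [0,0,0]},
  {"translation": [1.9,0,0],"turn": [0,0,0]},
])

```text
time_s: 8.12
ee_pos: [0.5221, 0.3503, 0.0432]
eef_rot: [-2.486, 1.571, 0.587]
force: [-0.3, 0.8, -0.3]
grip_width: 0.0501
```

arm_command([
  {"translation": [0,0,0],"turn": [0,0,0]},
  {"translation": [0,0,0],"turn": [0,0,0]},
  {"translation": [0,0,0],"turn": [0,0,0]},
  {"translation": [0,0,0],"turn": [0,0,0]},
  {"translation": [0,0,0],"turn": [0,0,0]},
  {"translation": [0,0,0],"turn": [0,0,0]},
], gripper=10, force=55)

```text
time_s: 8.62
ee_pos: [0.5221, 0.3504, 0.0431]
eef_rot: [-2.468, 1.57, 0.605]
force: [-0.6, 0.9, 5.1]
grip_width: 0.0215
```

Gripped at 21.5 mm opening. Lifting.

arm_command([
  {"translation": [-0.5,0,0],"turn": [0,0,0]},
  {"translation": [-1.5,0,0],"turn": [0,0,0]},
  {"translation": [-2.5,0,0],"turn": [0,0,0]},
  {"translation": [-3.5,0,0],"turn": [0,0,0]},
  {"translation": [-4.5,0,0],"turn": [0,0,0]},
  {"translation": [-5.5,0,0],"turn": [0,0,0]},
  {"translation": [-6.5,0,0],"turn": [0,0,0]},
  {"translation": [-6.5,0,0],"turn": [0,0,0]},
])

```text
time_s: 9.28
ee_pos: [0.523, 0.3509, 0.2113]
eef_rot: [-2.555, 1.563, 0.518]
force: [0.9, 0.7, -0.4]
grip_width: 0.0216
```

```bash
cat >> h.py <<'E'
FL=R.from_rotvec([np.pi,0,0])
# chest pose
CX,CY,CW=.559,-.266,.18
A=.0101  # opener axis ahead of TCP along tool x
L=.1025  # grip to tip
def pose_for_tip(cx,cz,pitch,cy=0.,cw=None,dx=0.,L_=None):
    """TCP pose so that tip (mid thickness) is at chest coords (cx,cy,cz), slope pitch"""
    Rt=tool(CW,pitch); tip=T(CX,CY,CW,np.array([[cx,cy,cz]]))[0]
    p=tip-Rt.apply([A,0,0])-Rt.apply([0,0,L_ or L])
    return p,Rt*FL
E
python3 - <<'E'
from h import *
p,r=cur();print(p,ctrl.get_obs()['grip_width'],ctrl.get_obs()['force'],ctrl.get_obs()['qpos'])
pts=[p+r.apply([A,0,0]),p+r.apply([A,0,-L])]
snap('scene','pics/s7.png',pts,(330,200,490,360),4)
E
```

```text
[0.523  0.3509 0.2113] 0.021593743980812142 [ 0.9249  0.7348 -0.3737] [ 0.5329  0.4849  1.2966 -0.0001  1.3524  2.1722]
```

View pics/s7.png

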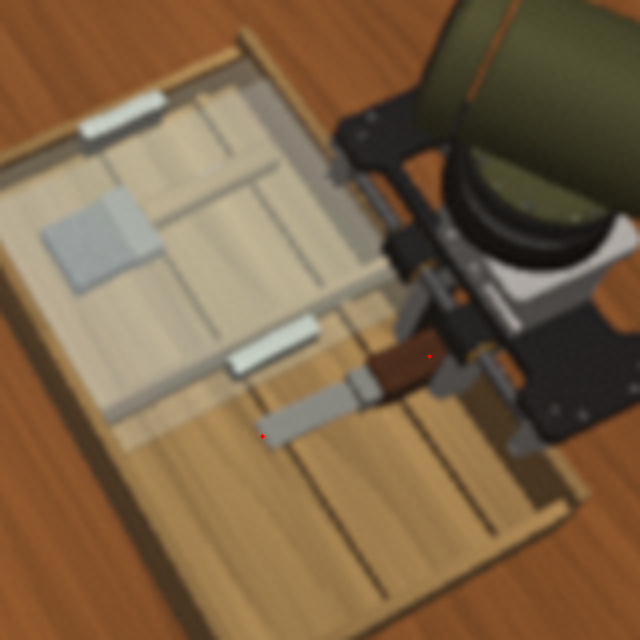

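The opener is held straight. Its tip at crop (265,432) is within about 2 mm of the prediction. A small look-alike chest stands near the levering spot, so I'll check its height and clearance before approaching.

```bash
python3 - <<'E'
from h import *
def tri(a,b):
    ls=[]
    for px,n in ((a,'top'),(b,'scene')):
        K,o,M=cal(n); d=M@np.linalg.inv(K)@np.r_[px,1]; d/=np.linalg.norm(d); ls.append((o,d))
    S=sum(np.eye(3)-np.outer(d,d) for o,d in ls); q=sum((np.eye(3)-np.outer(d,d))@o for o,d in ls)
    return np.linalg.solve(S,q)
print('small2 gap',tri([462.1,269.2],[312.2,90.1]),'hinge',tri([454.1,236.5],[289.2,102.8]),'lip',tri([461.3,268.5],[307.6,88]))
print('big gap',tri([396.9,206.9],[289.7,131.5]),'hinge',tri([387.4,158.2],[247.3,155.8]),'lip',tri([395.4,207.5],[287.5,130.7]))
Pq,Rq=pose_for_tip(-.025,.12675,0.); print(Pq)
P2=Pq+[0,0,.09]; print(*delta(P2,Rq)); print(*delta(Pq,Rq))
snap('top','pics/t7.png',T(CX,CY,CW,CH),(340,130,520,290),4)
E
```

```text
small2 gap [ 0.4033 -0.4268  0.0927] hinge [ 0.4919 -0.4161  0.0855] lip [ 0.4106 -0.4285  0.0999]
big gap [ 0.5651 -0.2601  0.1339] hinge [ 0.7053 -0.2452  0.1201] lip [ 0.5671 -0.2591  0.1368]
[ 0.4336 -0.2888  0.1368]
[-0.8176 25.7576  1.7923] [-2.848  -0.0486  0.0249]
[ 2.7823 25.7673  1.8064] [-2.848  -0.0486  0.0249]
```

View pics/t7.png

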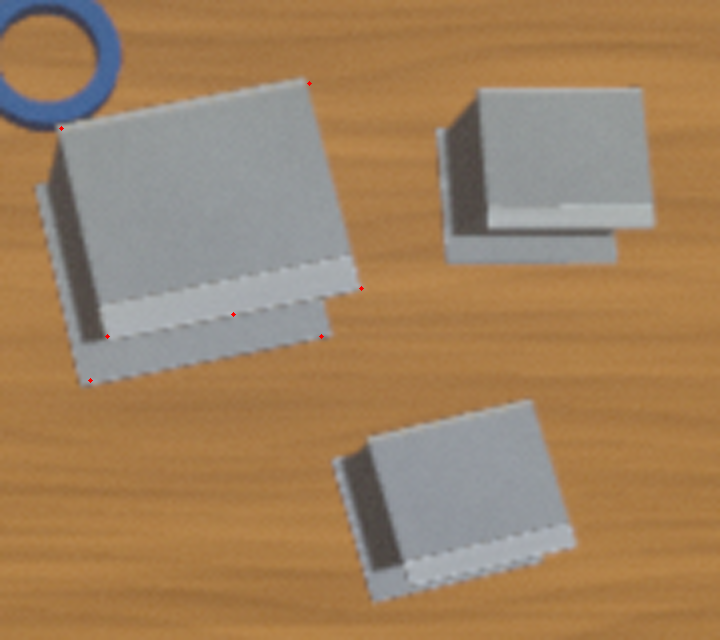

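The overlay now matches the big chest to about 1 px. The small chest's top is about 0.095 high at y < −0.37, so it stays clear of the gripper. Moving to a pose in front of and above the gap.

arm_command([
  {"translation": [-0.8,1,0],"turn": [0,0,0]},
  {"translation": [-0.8,2.4,0.2],"turn": [-0.2,0,0]},
  {"translation": [-0.8,4,0.3],"turn": [-0.5,0,0]},
  {"translation": [-0.8,5.6,0.4],"turn": [-0.8,0,0]},
  {"translation": [-0.8,7.2,0.5],"turn": [-1.2,0,0]},
  {"translation": [-0.8,8.8,0.6],"turn": [-1.6,0,0]},
  {"translation": [-0.8,10.4,0.7],"turn": [-2,0,0]},
  {"translation": [-0.8,12,0.8],"turn": [-2.4,0,0]},
  {"translation": [-0.8,13.6,0.9],"turn": [-2.85,0,0]},
  {"translation": [-0.8,15.2,1],"turn": [-2.85,0,0]},
  {"translation": [-0.8,16.8,1.2],"turn": [-2.85,0,0]},
  {"translation": [-0.8,18,1.3],"turn": [-2.85,0,0]},
])

```text
time_s: 10.38
ee_pos: [0.457, -0.0988, 0.2239]
eef_rot: [-0.352, 1.568, 2.969]
force: [-0.0, 0.8, -1.1]
grip_width: 0.0216
```

```bash
python3 - <<'E'
from h import *
p,r=cur();print(p,ctrl.get_obs()['grip_width'],ctrl.get_obs()['qpos'])
Pq,Rq=pose_for_tip(-.025,.12675,0.)
P2=Pq+[0,0,.09]; print(*delta(P2,Rq)); print(*delta(Pq,Rq))
E
```

```text
[ 0.457  -0.0988  0.2239] 0.021616045215164567 [-0.2912  0.1171  1.7433 -0.0003  1.2836  1.1005]
[-0.1195  7.31    2.2787] [-0.0089  0.0252  0.0093]
[3.4805 7.3129 2.2708] [-0.0089  0.0252  0.0093]
```

arm_command([
  {"translation": [0,1.5,0.5],"turn": [0,0,0]},
  {"translation": [0,3,1],"turn": [0,0,0]},
  {"translation": [0,4.4,1.5],"turn": [0,0,0]},
  {"translation": [0,5.8,2],"turn": [0,0,0]},
  {"translation": [0,7.3,2.25],"turn": [0,0,0]},
  {"translation": [0,7.3,2.25],"turn": [0,0,0]},
  {"translation": [1,7.3,2.25],"turn": [0,0,0]},
  {"translation": [2,7.3,2.25],"turn": [0,0,0]},
  {"translation": [3,7.3,2.25],"turn": [0,0,0]},
  {"translation": [3.5,7.3,2.25],"turn": [0,0,0]},
  {"translation": [3.5,7.3,2.25],"turn": [0,0,0]},
  {"translation": [3.5,7.3,2.25],"turn": [0,0,0]},
])

```text
time_s: 11.38
ee_pos: [0.4355, -0.2856, 0.1368]
eef_rot: [-0.826, 1.568, 2.495]
force: [-0.4, -0.4, -0.3]
grip_width: 0.0216
```

```bash
python3 - <<'E'
from h import *
p,r=cur();print(p,ctrl.get_obs()['grip_width'],ctrl.get_obs()['qpos'],ctrl.get_obs()['force'])
Pq,Rq=pose_for_tip(-.025,.12675,0.); print(*delta(Pq,Rq))
pts=np.r_[T(CX,CY,CW,CH),[p+r.apply([A,0,-L])],T(CX,CY,CW,np.array([[.01,.085,.1235],[.01,-.085,.1235],[.01,0,.1235]]))]
snap('scene','pics/s8.png',pts,(220,60,380,220),4)
snap('top','pics/t8.png',pts,(330,140,490,300),4)
for n in ('scene','top'):
    for d in models.mark_of('opener_tip',n)[:2]: print(n,d['score'],d['at'],'pred',proj(pts[7:8],n))
E
```

```text
[ 0.4355 -0.2856  0.1368] 0.02164938566098541 [-0.6508  0.3283  1.7    -0.      1.1158  0.7397] [-0.4428 -0.372  -0.3345]
[-0.0036  0.1118  0.1007] [0.0034 0.0192 0.0208]
scene 0.57 [296.6, 130.8] pred [[296.6198 127.8821]]
top 0.62 [399.6, 219.4] pred [[399.1174 219.0104]]
```

View pics/s8.png

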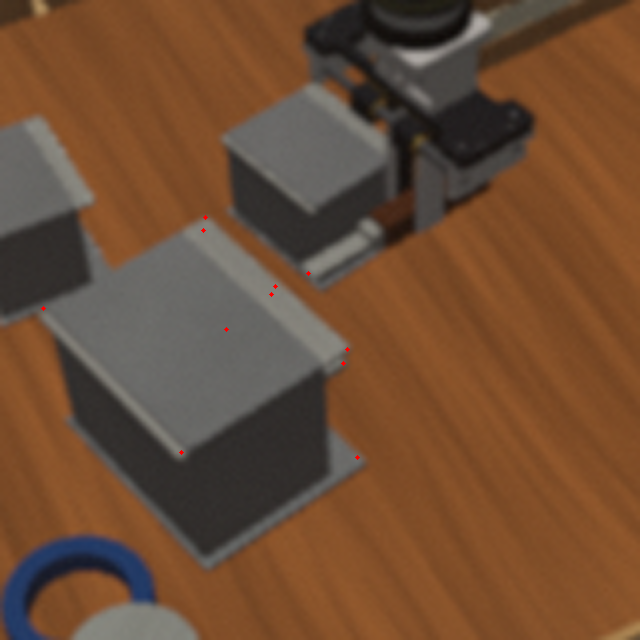

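View pics/t8.png

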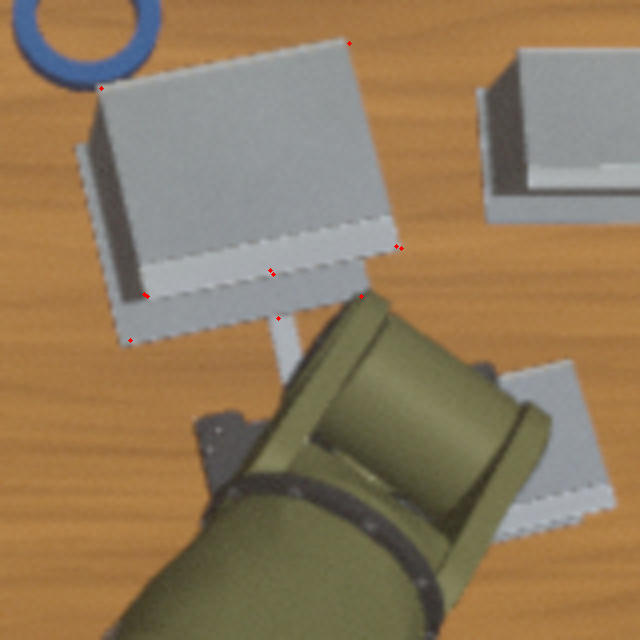

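The blade is level, in front of the gap and aimed at mid-width. The modelled and seen tip agree within about 1.5 px, with height set by the grip geometry. Inserting slowly while watching the force.

arm_command([
  {"translation": [0,0,-0.3],"turn": [0,0,0]},
  {"translation": [0,0,-0.6],"turn": [0,0,0]},
  {"translation": [0,0,-0.8],"turn": [0,0,0]},
  {"translation": [0,0,-1.0],"turn": [0,0,0]},
  {"translation": [0,0,-1.15],"turn": [0,0,0]},
  {"translation": [0,0,-1.3],"turn": [0,0,0]},
  {"translation": [0,0,-1.45],"turn": [0,0,0]},
  {"translation": [0,0,-1.6],"turn": [0,0,0]},
  {"translation": [0,0,-1.6],"turn": [0,0,0]},
])

```text
time_s: 12.33
ee_pos: [0.4759, -0.2788, 0.1375]
eef_rot: [2.878, 1.571, -0.083]
force: [0.0, 0.8, -1.6]
grip_width: 0.0216
```

```bash
python3 - <<'E'
from h import *
o=ctrl.get_obs();p,r=cur();print(p,o['eef_rot'],o['grip_width'],o['force'],o['moment'])
tip=p+r.apply([A,0,-L]); c,s=np.cos(CW),np.sin(CW); d=tip-[CX,CY,0]; print('tip chest',c*d[0]+s*d[1],-s*d[0]+c*d[1],d[2])
snap('scene','pics/s9.png',[tip],(220,60,380,220),4)
E
```

```text
[ 0.4759 -0.2788  0.1375] [ 2.8777  1.5707 -0.0834] 0.021596501915678853 [ 0.0389  0.8382 -1.5585] [ 0.046  -0.039  -0.0822]
tip chest 0.01840369177003072 0.002331457061081949 0.12739551334152496
```

View pics/s9.png

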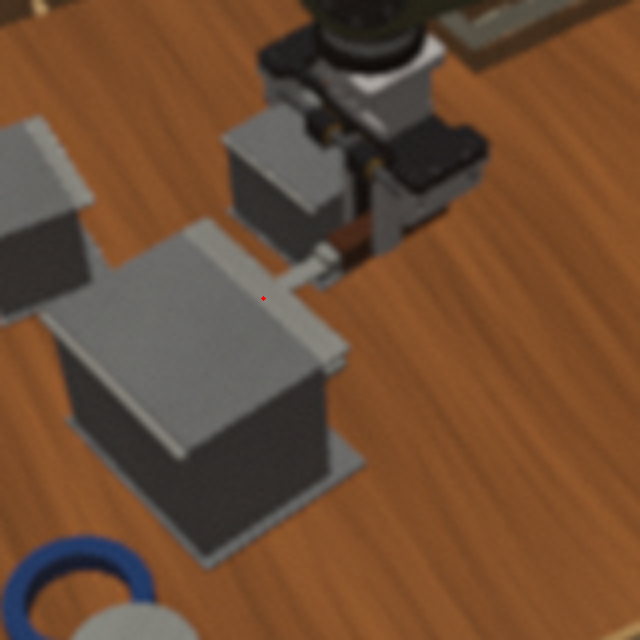

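The blade vanishes under the lip at crop (278,287) with no force, so it is in the gap. Creeping on to the back wall.

arm_command([
  {"translation": [0,0,-0.12],"turn": [0,0,0]},
  {"translation": [0,0,-0.24],"turn": [0,0,0]},
  {"translation": [0,0,-0.34],"turn": [0,0,0]},
  {"translation": [0,0,-0.4],"turn": [0,0,0]},
  {"translation": [0,0,-0.44],"turn": [0,0,0]},
  {"translation": [0,0,-0.44],"turn": [0,0,0]},
])

```text
time_s: 12.88
ee_pos: [0.4852, -0.2772, 0.1373]
eef_rot: [-0.221, 1.568, 3.101]
force: [-8.9, -1.4, 1.4]
grip_width: 0.0214
```

Wall contact shows as −8.9 N in x, with the blade fully in, about 2 mm earlier than modelled. I'll take that as the reference, back off slightly and work out the levering arc about the bead's front edge.

arm_command([
  {"translation": [0,0,0.1],"turn": [0,0,0]},
  {"translation": [0,0,0.1],"turn": [0,0,0]},
  {"translation": [0,0,0.1],"turn": [0,0,0]},
])

```text
time_s: 13.13
ee_pos: [0.4837, -0.2774, 0.1376]
eef_rot: [2.97, 1.57, 0.008]
force: [0.3, 0.6, -0.9]
grip_width: 0.0214
```

```bash
cat >> h.py <<'E'
CX+=.0022*np.cos(.18); CY+=.0022*np.sin(.18)
def chest_of(P):
    c,s=np.cos(CW),np.sin(CW); d=np.asarray(P)-[CX,CY,0]; return np.array([c*d[0]+s*d[1],-s*d[0]+c*d[1],d[2]])
def lever_tip(th,s,down=0.):
    # mid-thickness tip position when underside passes bead front edge, s beyond it along blade
    return .010+s*np.cos(th)-.00125*np.sin(th), .1235-down+s*np.sin(th)+.00125*np.cos(th)
E
python3 - <<'E'
from h import *
o=ctrl.get_obs();p,r=cur();print(p,o['force'],o['qpos'])
tip=p+r.apply([A,0,-L]); print('tip',chest_of(tip))
cy=chest_of(tip)[1]
for d in (0,3,6,9,12,15,18,21,24,27,30,33,36):
    th=np.radians(d); s=.019+.002*min(1,d/25)
    x,z=lever_tip(th,s,.0005)
    Pq,Rq=pose_for_tip(x,z,th,cy); a,b=delta(Pq,Rq); print(d,np.round([x,z],4),a.round(2),b.round(2))
E
```

```text
[ 0.4837 -0.2774  0.1376] [ 0.3374  0.5588 -0.8929] [-0.5865  0.4019  1.5956  0.0002  1.1439  0.8042]
tip [0.0242 0.0022 0.1275]
0 [0.029  0.1242] [ 0.13 -0.   -0.19] [ 0. -0. -0.]
3 [0.0291 0.1253] [ 0.3  -0.   -0.18] [ 0.   0.6 -0. ]
6 [0.0292 0.1263] [ 0.48 -0.   -0.18] [ 0.   1.2 -0. ]
9 [0.0293 0.1273] [ 0.65 -0.   -0.19] [ 0.   1.8 -0. ]
12 [0.0293 0.1284] [ 0.82 -0.   -0.21] [ 0.   2.4 -0. ]
15 [0.0292 0.1294] [ 1.   -0.   -0.23] [ 0.  3. -0.]
18 [0.0291 0.1305] [ 1.17 -0.   -0.27] [ 0.   3.6 -0. ]
21 [0.0289 0.1316] [ 1.33 -0.   -0.31] [ 0.   4.2 -0. ]
24 [0.0286 0.1327] [ 1.5  -0.   -0.37] [ 0.   4.8 -0. ]
27 [0.0281 0.1336] [ 1.66 -0.   -0.42] [ 0.   5.4 -0. ]
30 [0.0276 0.1346] [ 1.82 -0.   -0.48] [ 0.  6. -0.]
33 [0.0269 0.1355] [ 1.98 -0.   -0.55] [ 0.   6.6 -0. ]
36 [0.0263 0.1364] [ 2.13 -0.   -0.63] [ 0.   7.2 -0. ]
```

Sign slip there: the effective chest is 2.2 mm nearer, not farther, so I'm correcting it. Every z shift changes by +0.18 units.

```bash
sed -i 's/^CX+=.*/CX-=.0022*np.cos(.18); CY-=.0022*np.sin(.18)/' h.py; python3 - <<'E'
from h import *
p,r=cur(); tip=p+r.apply([A,0,-L]); print('tip',chest_of(tip)); cy=chest_of(tip)[1]
for d in (0,6,12,18,24,30,36):
    th=np.radians(d); s=.019+.002*min(1,d/25)
    x,z=lever_tip(th,s,.0005)
    Pq,Rq=pose_for_tip(x,z,th,cy); a,b=delta(Pq,Rq); print(d,np.round([x,z],4),a.round(2),b.round(2))
E
```

```text
tip [0.0286 0.0022 0.1275]
0 [0.029  0.1242] [ 0.13 -0.   -0.02] [ 0. -0. -0.]
6 [0.0292 0.1263] [ 0.48 -0.   -0.01] [ 0.   1.2 -0. ]
12 [0.0293 0.1284] [ 0.82 -0.   -0.03] [ 0.   2.4 -0. ]
18 [0.0291 0.1305] [ 1.16 -0.   -0.09] [ 0.   3.6 -0. ]
24 [0.0286 0.1327] [ 1.49 -0.   -0.19] [ 0.   4.8 -0. ]
30 [0.0276 0.1346] [ 1.82 -0.   -0.3 ] [ 0.  6. -0.]
36 [0.0263 0.1364] [ 2.13 -0.   -0.45] [ 0.   7.2 -0. ]
```

arm_command([
  {"translation": [0.1,0,0],"turn": [0,0,0]},
  {"translation": [0.2,0,0],"turn": [0,0.3,0]},
  {"translation": [0.3,0,0],"turn": [0,0.6,0]},
  {"translation": [0.4,0,0],"turn": [0,0.9,0]},
  {"translation": [0.48,0,0],"turn": [0,1.2,0]},
  {"translation": [0.56,0,0],"turn": [0,1.5,0]},
  {"translation": [0.65,0,-0.01],"turn": [0,1.8,0]},
  {"translation": [0.74,0,-0.02],"turn": [0,2.1,0]},
  {"translation": [0.82,0,-0.03],"turn": [0,2.4,0]},
  {"translation": [0.82,0,-0.03],"turn": [0,2.4,0]},
], gripper=10, force=60)

```text
time_s: 13.97
ee_pos: [0.4842, -0.2774, 0.1168]
eef_rot: [-3.141, 1.36, 0.18]
force: [0.0, 0.1, 1.9]
grip_width: 0.0215
```

```bash
python3 - <<'E'
from h import *
o=ctrl.get_obs();p,r=cur();print(p,o['force'],o['moment'],o['qpos'],o['grip_width'])
print('slope',np.degrees(np.arcsin(-r.as_matrix()[2,2])),'tip',chest_of(p+r.apply([A,0,-L])))
cy=.0022
for d in (12,15,18,21,24,27,30,33,36):
    th=np.radians(d); s=.019+.002*min(1,d/25)
    x,z=lever_tip(th,s,.0005)
    Pq,Rq=pose_for_tip(x,z,th,cy); a,b=delta(Pq,Rq); print(d,np.round([x,z],4),a.round(2),b.round(2))
E
```

```text
[ 0.4842 -0.2774  0.1168] [0.0411 0.1238 1.9498] [ 0.0997 -0.0912 -0.0031] [-0.6562  0.3568  1.7285  0.1959  0.9231  0.627 ] 0.021479429081228848
slope 12.076820348677934 tip [0.0289 0.0021 0.1284]
12 [0.0293 0.1284] [-0.   -0.   -0.01] [-0.01 -0.02 -0.  ]
15 [0.0292 0.1294] [ 0.17 -0.   -0.  ] [-0.01  0.58 -0.  ]
18 [0.0291 0.1305] [ 0.34 -0.   -0.  ] [-0.01  1.18 -0.  ]
21 [0.0289 0.1316] [ 0.51 -0.   -0.01] [-0.01  1.78 -0.  ]
24 [0.0286 0.1327] [ 0.68 -0.   -0.03] [-0.01  2.38 -0.  ]
27 [0.0281 0.1336] [ 0.86 -0.   -0.05] [-0.01  2.98 -0.  ]
30 [0.0276 0.1346] [ 1.03 -0.   -0.07] [-0.01  3.58 -0.  ]
33 [0.0269 0.1355] [ 1.19 -0.   -0.11] [-0.01  4.18 -0.  ]
36 [0.0263 0.1364] [ 1.36 -0.   -0.15] [-0.01  4.78 -0.  ]
```

arm_command([
  {"translation": [0.09,0,0],"turn": [0,0.3,0]},
  {"translation": [0.17,0,0],"turn": [0,0.6,0]},
  {"translation": [0.26,0,0],"turn": [0,0.9,0]},
  {"translation": [0.34,0,0],"turn": [0,1.2,0]},
  {"translation": [0.43,0,0],"turn": [0,1.5,0]},
  {"translation": [0.51,0,-0.01],"turn": [0,1.8,0]},
  {"translation": [0.6,0,-0.02],"turn": [0,2.1,0]},
  {"translation": [0.6,0,-0.02],"turn": [0,2.1,0]},
])

```text
time_s: 14.63
ee_pos: [0.4875, -0.2767, 0.1019]
eef_rot: [-3.14, 1.178, 0.182]
force: [-3.9, -2.0, -0.2]
grip_width: 0.0213
```

```bash
python3 - <<'E'
from h import *
o=ctrl.get_obs();p,r=cur();print(p,o['force'],o['moment'],o['grip_width'])
print('slope',np.degrees(np.arcsin(-r.as_matrix()[2,2])),'tip',chest_of(p+r.apply([A,0,-L])))
snap('scene','pics/s10.png',None,(220,60,380,220),4)
cy=.0022
for d in (24,27,30,33,36):
    th=np.radians(d); s=.019+.002*min(1,d/25)
    x,z=lever_tip(th,s,.0005)
    Pq,Rq=pose_for_tip(x,z,th,cy); a,b=delta(Pq,Rq); print(d,np.round([x,z],4),a.round(2),b.round(2))
E
```

```text
[ 0.4875 -0.2767  0.1019] [-3.8524 -2.0076 -0.2263] [-0.2167  0.883  -0.0927] 0.02132375668353463
slope 22.488608188954817 tip [0.0285 0.0022 0.1318]
24 [0.0286 0.1327] [ 0.09  0.   -0.  ] [-0.    0.32  0.01]
27 [0.0281 0.1336] [0.26 0.   0.01] [-0.    0.92  0.01]
30 [0.0276 0.1346] [0.43 0.   0.01] [-0.    1.52  0.01]
33 [0.0269 0.1355] [0.6  0.   0.01] [-0.    2.12  0.01]
36 [0.0263 0.1364] [ 0.78  0.   -0.  ] [-0.    2.72  0.01]
```

View pics/s10.png

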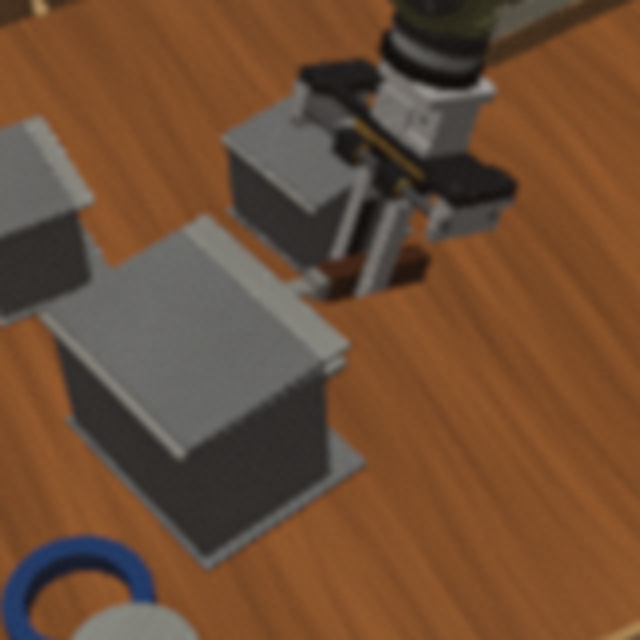

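Levering has started: the lid is slightly raised and there is a 0.9 Nm moment. Continuing to about 33°.

arm_command([
  {"translation": [0.09,0,0.02],"turn": [0,0.3,0]},
  {"translation": [0.18,0,0.03],"turn": [0,0.6,0]},
  {"translation": [0.26,0,0.04],"turn": [0,0.9,0]},
  {"translation": [0.35,0,0.05],"turn": [0,1.2,0]},
  {"translation": [0.43,0,0.05],"turn": [0,1.5,0]},
  {"translation": [0.52,0,0.05],"turn": [0,1.8,0]},
  {"translation": [0.6,0,0.05],"turn": [0,2.1,0]},
  {"translation": [0.6,0,0.05],"turn": [0,2.1,0]},
])

```text
time_s: 15.35
ee_pos: [0.4925, -0.2756, 0.0878]
eef_rot: [-3.14, 0.995, 0.182]
force: [-1.3, -0.3, 0.6]
grip_width: 0.0218
```

```bash
python3 - <<'E'
from h import *
o=ctrl.get_obs();p,r=cur();print(p,o['force'],o['moment'],o['grip_width'])
print('slope',np.degrees(np.arcsin(-r.as_matrix()[2,2])),'tip',chest_of(p+r.apply([A,0,-L])))
snap('scene','pics/s11.png',None,(220,60,380,220),4)
E
```

```text
[ 0.4925 -0.2756  0.0878] [-1.2965 -0.3331  0.5778] [-0.0069  0.0986  0.0939] 0.021829128757001534
slope 33.00979979044521 tip [0.0265 0.0025 0.1352]
```

View pics/s11.png

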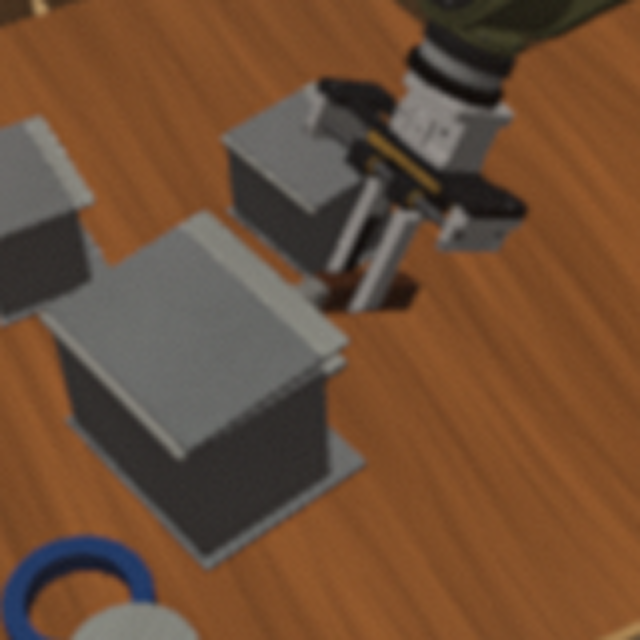

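The moment has dropped to 0.1 Nm at 33° and the gap at the lip's right end, crop (335,355), is visibly wider, so the catch has let go. Next I'll sweep the tip round the hinge at constant slope.

```bash
cat > arc.py <<'E'
from h import *
import sys
p,r=cur(); tip=chest_of(p+r.apply([A,0,-L])); cy=tip[1]; th=np.arcsin(-r.as_matrix()[2,2])
print(p,'tip',tip,'slope',np.degrees(th),'ang',np.arctan2(tip[2]-.13,.15-tip[0]),'r',np.hypot(tip[2]-.13,.15-tip[0]),ctrl.get_obs()['force'],ctrl.get_obs()['qpos'])
for a in map(float,sys.argv[1:]):
    rr=.1235-.0085*min(1,a/.3)
    Pq,Rq=pose_for_tip(.15-rr*np.cos(a),.13+rr*np.sin(a),np.radians(33),cy); d,b=delta(Pq,Rq); print(a,d.round(2),b.round(2))
E
python3 arc.py .1 .15 .2 .25 .3 .35 .4 .45 .5 .55 .6 .7
```

```text
[ 0.4926 -0.2757  0.0881] tip [0.0266 0.0024 0.1354] slope 32.94040940075592 ang 0.04367735244420955 r 0.12349734141886819 [-1.2892 -0.232  -0.3792] [-0.7766  0.3598  1.909   0.7886  0.6779  0.0335]
0.1 [-0.15 -0.   -0.26] [0.   0.01 0.01]
0.15 [-0.29 -0.   -0.45] [0.   0.01 0.01]
0.2 [-0.43 -0.   -0.66] [0.   0.01 0.01]
0.25 [-0.55 -0.   -0.86] [0.   0.01 0.01]
0.3 [-0.66 -0.   -1.08] [0.   0.01 0.01]
0.35 [-0.8  -0.   -1.26] [0.   0.01 0.01]
0.4 [-0.94 -0.   -1.44] [0.   0.01 0.01]
0.45 [-1.06 -0.   -1.64] [0.   0.01 0.01]
0.5 [-1.18 -0.   -1.84] [0.   0.01 0.01]
0.55 [-1.28 -0.   -2.04] [0.   0.01 0.01]
0.6 [-1.38 -0.   -2.25] [0.   0.01 0.01]
0.7 [-1.53 -0.   -2.68] [0.   0.01 0.01]
```

arm_command([
  {"translation": [-0.15,0,-0.26],"turn": [0,0,0]},
  {"translation": [-0.29,0,-0.45],"turn": [0,0,0]},
  {"translation": [-0.43,0,-0.66],"turn": [0,0,0]},
  {"translation": [-0.55,0,-0.86],"turn": [0,0,0]},
  {"translation": [-0.66,0,-1.08],"turn": [0,0,0]},
  {"translation": [-0.8,0,-1.26],"turn": [0,0,0]},
  {"translation": [-0.94,0,-1.44],"turn": [0,0,0]},
  {"translation": [-1.06,0,-1.64],"turn": [0,0,0]},
  {"translation": [-1.18,0,-1.84],"turn": [0,0,0]},
  {"translation": [-1.28,0,-2.04],"turn": [0,0,0]},
  {"translation": [-1.38,0,-2.25],"turn": [0,0,0]},
])

```text
time_s: 16.32
ee_pos: [0.5206, -0.2706, 0.1481]
eef_rot: [-3.141, 0.995, 0.181]
force: [0.3, 0.6, -4.0]
grip_width: 0.0214
```

```bash
python3 arc.py .65 .7 .75 .8 .85 .9 1.0 1.1 1.2 1.3 1.4 1.45; python3 - <<'E'
from h import *
snap('scene','pics/s12.png',None,(200,40,400,200),4)
E
```

```text
[ 0.5206 -0.2706  0.1481] tip [0.0551 0.0024 0.1954] slope 32.99145730663211 ang 0.6037153983936012 r 0.11527547415939943 [ 0.28    0.553  -3.9549] [-0.7285  0.2957  1.8225  0.6702  0.7638  0.2289]
0.65 [-0.07 -0.   -0.2 ] [0. 0. 0.]
0.7 [-0.14 -0.   -0.42] [0. 0. 0.]
0.75 [-0.2  -0.   -0.64] [0. 0. 0.]
0.8 [-0.25 -0.   -0.87] [0. 0. 0.]
0.85 [-0.29 -0.   -1.09] [0. 0. 0.]
0.9 [-0.32 -0.   -1.32] [0. 0. 0.]
1.0 [-0.34 -0.   -1.78] [0. 0. 0.]
1.1 [-0.31 -0.   -2.24] [0. 0. 0.]
1.2 [-0.24 -0.   -2.69] [0. 0. 0.]
1.3 [-0.12 -0.   -3.14] [0. 0. 0.]
1.4 [ 0.04 -0.   -3.57] [0. 0. 0.]
1.45 [ 0.13 -0.   -3.78] [0. 0. 0.]
```

View pics/s12.png

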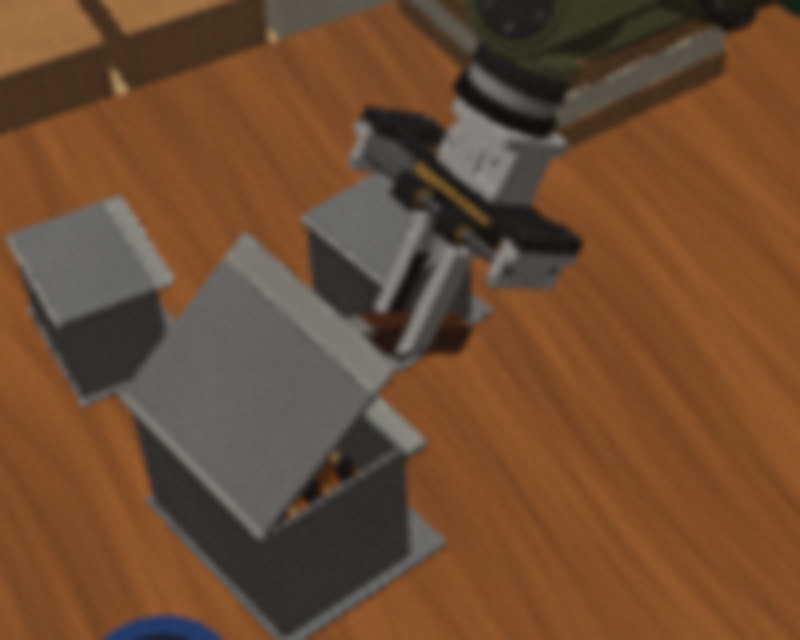

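The lid is up about 0.6 rad and moving with the blade. Its lip edge runs from crop (245,240) to (390,365). Continuing the arc.

arm_command([
  {"translation": [-0.14,0,-0.42],"turn": [0,0,0]},
  {"translation": [-0.25,0,-0.87],"turn": [0,0,0]},
  {"translation": [-0.32,0,-1.32],"turn": [0,0,0]},
  {"translation": [-0.34,0,-1.78],"turn": [0,0,0]},
  {"translation": [-0.31,0,-2.24],"turn": [0,0,0]},
  {"translation": [-0.24,0,-2.69],"turn": [0,0,0]},
  {"translation": [-0.12,0,-3.14],"turn": [0,0,0]},
  {"translation": [0.04,0,-3.57],"turn": [0,0,0]},
  {"translation": [0.13,0,-3.78],"turn": [0,0,0]},
  {"translation": [0.13,0,-3.78],"turn": [0,0,0]},
])

```text
time_s: 17.2
ee_pos: [0.6009, -0.256, 0.1968]
eef_rot: [3.141, 0.994, 0.18]
force: [0.1, -0.2, -1.5]
grip_width: 0.0212
```

```bash
python3 arc.py 1.45 1.5; python3 - <<'E'
from h import *
a=1.45
def lidpts(a):
    return T(CX,CY,CW,np.array([[.15-.144*np.cos(a)-.005*np.sin(a)*0,y,.13+.144*np.sin(a)] for y in(-.085,.085)]))
snap('scene','pics/s13.png',np.r_[lidpts(1.45),lidpts(1.2)],(200,40,400,200),4)
E
```

```text
[ 0.6009 -0.256   0.1968] tip [0.1367 0.0024 0.2442] slope 33.04379490888963 ang 1.4546698648693417 r 0.11496997108359043 [ 0.0652 -0.2092 -1.5315] [-0.6093  0.3521  1.6181  0.556   0.8234  0.4689]
1.45 [-0.01 -0.    0.02] [ 0.01 -0.01  0.  ]
1.5 [ 0.09 -0.   -0.19] [ 0.01 -0.01  0.  ]
```

View pics/s13.png

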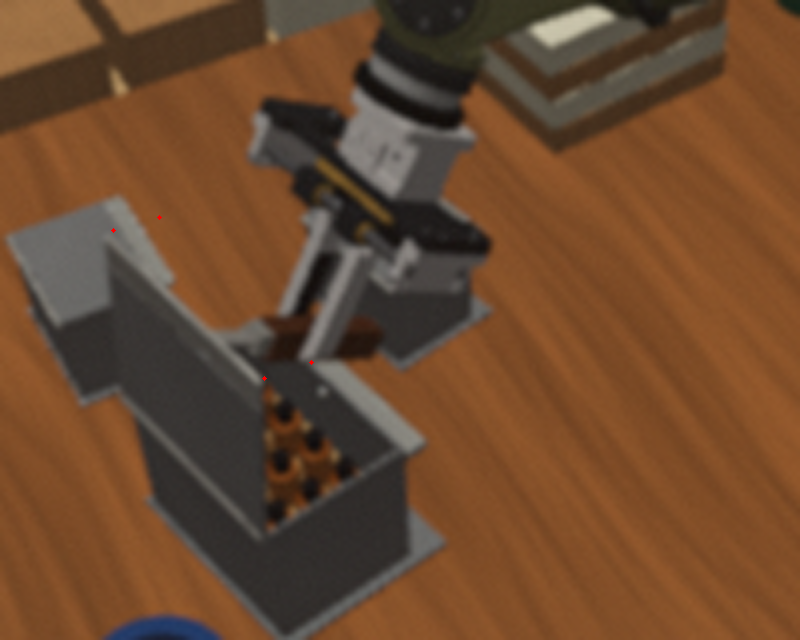

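The lid now stands at about 1.45 rad, with the 1.45 overlay dots on its top corners at crop (113,230) and (264,378). Retreating, then heading for the free counter area between chest and case.

```bash
python3 - <<'E'
from h import *
p,r=cur(); c,s=np.cos(CW),np.sin(CW)
P1=p+np.array([-c*.06,-s*.06,0]); print(*delta(P1,r))
Rt=tool(0.05)*FL
for P in ([.47,-.15,.2],[.42,-.06,.2],[.42,-.06,.06]): print(P,*[x.round(2) for x in delta(P,Rt)])
E
```

```text
[-1.3081 -0.001   2.0122] [0. 0. 0.]
[0.47, -0.15, 0.2] [-2.5  -5.11  3.59] [ 1.45 -6.6   0.43]
[0.42, -0.06, 0.2] [-3.22 -9.01  4.69] [ 1.45 -6.6   0.43]
[0.42, -0.06, 0.06] [ 1.48 -9.01  7.75] [ 1.45 -6.6   0.43]
```

arm_command([
  {"translation": [-0.5,0,0.7],"turn": [0,0,0]},
  {"translation": [-1.2,0,1.8],"turn": [0,0,0]},
  {"translation": [-1.6,-0.5,2.6],"turn": [0,-0.6,0]},
  {"translation": [-2.0,-1.5,3.1],"turn": [0.2,-1.6,0]},
  {"translation": [-2.3,-3,3.5],"turn": [0.5,-2.6,0.1]},
  {"translation": [-2.5,-4.5,3.8],"turn": [0.8,-3.6,0.2]},
  {"translation": [-2.8,-6,4.2],"turn": [1.1,-4.6,0.3]},
  {"translation": [-3.0,-7.5,4.5],"turn": [1.4,-5.6,0.4]},
  {"translation": [-3.2,-9,4.7],"turn": [1.45,-6.6,0.43]},
  {"translation": [-3.2,-9,4.7],"turn": [1.45,-6.6,0.43]},
  {"translation": [-3.2,-9,4.7],"turn": [1.45,-6.6,0.43]},
])

```text
time_s: 18.17
ee_pos: [0.42, -0.059, 0.1998]
eef_rot: [-2.53, 1.571, 0.665]
force: [-0.1, 0.2, -1.1]
grip_width: 0.0217
```

```bash
python3 - <<'E'
from h import *
p,r=cur(); o=ctrl.get_obs(); print(p,o['force'],o['grip_width'],o['qpos'],'slope',np.degrees(np.arcsin(-r.as_matrix()[2,2])))
Rt=tool(0.05)*FL
for P in ([.42,-.06,.2],[.42,-.06,.035],[.42,-.06,.0231]): print(P,*[x.round(2) for x in delta(P,Rt)])
pts=[p+r.apply([A,0,-L]),p+r.apply([A+.013,0,.0675])]
snap('scene','pics/s14.png',pts,(230,40,430,200),4)
E
```

```text
[ 0.42   -0.059   0.1998] [-0.1347  0.1628 -1.0712] 0.02174609097762591 [-0.226   0.04    1.8851  0.0002  1.2162  1.2912] slope 0.013701399353271056
[0.42, -0.06, 0.2] [-0.01  0.04  0.  ] [ 0.04 -0.    0.  ]
[0.42, -0.06, 0.035] [6.59 0.04 0.  ] [ 0.04 -0.    0.  ]
[0.42, -0.06, 0.0231] [7.07 0.04 0.  ] [ 0.04 -0.    0.  ]
```

View pics/s14.png

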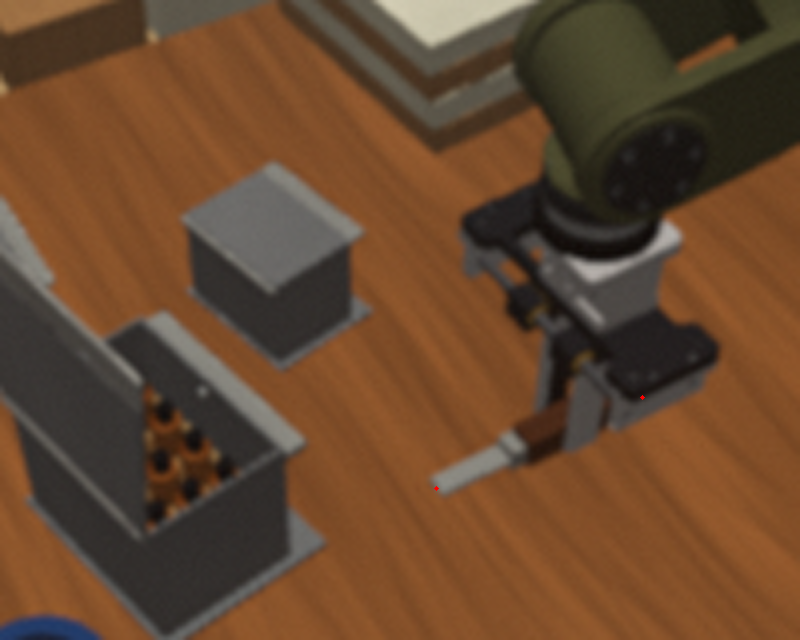

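The opener is level and still on the modelled axis, with its tip at crop (437,487). Lowering, then creeping to contact.

arm_command([
  {"translation": [1.2,0,0],"turn": [0,0,0]},
  {"translation": [2.4,0,0],"turn": [0,0,0]},
  {"translation": [3.6,0,0],"turn": [0,0,0]},
  {"translation": [4.8,0,0],"turn": [0,0,0]},
  {"translation": [5.8,0,0],"turn": [0,0,0]},
  {"translation": [6.4,0,0],"turn": [0,0,0]},
  {"translation": [6.7,0,0],"turn": [0,0,0]},
  {"translation": [6.8,0,0],"turn": [0,0,0]},
  {"translation": [6.8,0,0],"turn": [0,0,0]},
])

```text
time_s: 18.97
ee_pos: [0.4199, -0.0611, 0.0296]
eef_rot: [-0.083, 1.57, 3.107]
force: [-0.9, -0.0, -0.9]
grip_width: 0.0217
```

arm_command([
  {"translation": [0.08,0,0],"turn": [0,0,0]},
  {"translation": [0.16,0,0],"turn": [0,0,0]},
  {"translation": [0.22,0,0],"turn": [0,0,0]},
  {"translation": [0.25,0,0],"turn": [0,0,0]},
  {"translation": [0.25,0,0],"turn": [0,0,0]},
])

```text
time_s: 19.38
ee_pos: [0.4199, -0.0603, 0.0234]
eef_rot: [0.302, 1.57, -2.79]
force: [0.9, -0.3, -0.1]
grip_width: 0.0215
```

arm_command([
  {"translation": [0.03,0,0],"turn": [0,0,0]},
  {"translation": [0.03,0,0],"turn": [0,0,0]},
])

```text
time_s: 19.55
ee_pos: [0.42, -0.0603, 0.023]
eef_rot: [0.283, 1.57, -2.808]
force: [-3.7, 0.5, 7.6]
grip_width: 0.0216
```

```bash
python3 - <<'E'
from h import *
p,r=cur(); o=ctrl.get_obs(); print(p,o['force'],o['moment'])
snap('scene','pics/s15.png',None,(300,100,440,220),5)
E
```

```text
[ 0.42   -0.0603  0.023 ] [-3.661   0.4893  7.6482] [ 0.154   0.643  -0.0204]
```

View pics/s15.png

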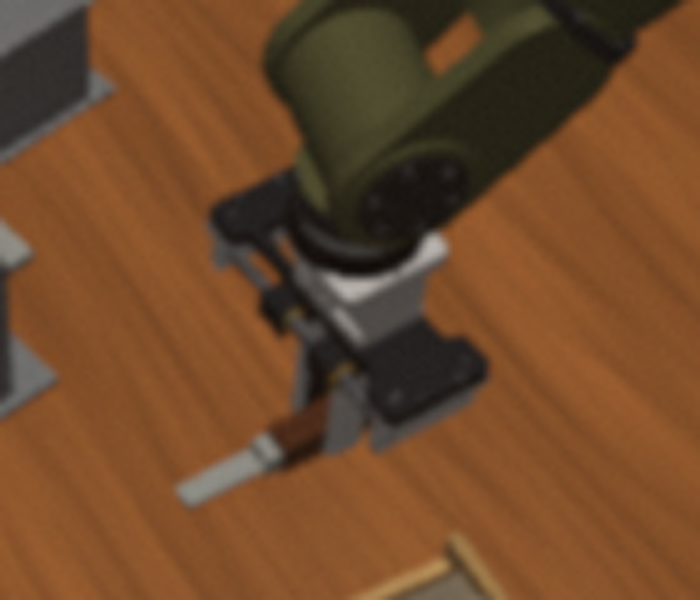

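Contact at z = 0.023, as predicted, with 7.6 N up. The opener is lying on the counter, so I'll release it and lift straight up.

arm_command([
  {"translation": [-0.03,0,0],"turn": [0,0,0]},
  {"translation": [-0.03,0,0],"turn": [0,0,0]},
  {"translation": [-0.03,0,0],"turn": [0,0,0]},
  {"translation": [-0.03,0,0],"turn": [0,0,0]},
  {"translation": [-0.03,0,0],"turn": [0,0,0]},
  {"translation": [-0.03,0,0],"turn": [0,0,0]},
], gripper=50, force=20)

```text
time_s: 20.1
ee_pos: [0.4198, -0.0603, 0.0232]
eef_rot: [0.059, 1.57, -3.033]
force: [0.5, 0.5, -0.2]
grip_width: 0.0495
```

arm_command([
  {"translation": [-0.4,0,0],"turn": [0,0,0]},
  {"translation": [-1.2,0,0],"turn": [0,0,0]},
  {"translation": [-2.4,0,0],"turn": [0,0,0]},
  {"translation": [-3.8,0,0],"turn": [0,0,0]},
  {"translation": [-5.2,0,0],"turn": [0,0,0]},
  {"translation": [-6.8,0,0],"turn": [0,0,0]},
  {"translation": [-6.8,2,0],"turn": [0,0,0]},
  {"translation": [-6.8,4,0],"turn": [0,0,0]},
  {"translation": [-6.8,6,0],"turn": [0,0,0]},
  {"translation": [-6.8,6,0],"turn": [0,0,0]},
  {"translation": [-6.8,6,0],"turn": [0,0,0]},
])

```text
time_s: 21.02
ee_pos: [0.4271, -0.2138, 0.1939]
eef_rot: [1.013, 1.57, -2.082]
force: [-0.4, 0.5, -0.4]
grip_width: 0.0498
```

```bash
python3 - <<'E'
from h import *
o=ctrl.get_obs(); print(o['ee_pos'],o['force'],o['time_s'])
tipE=[.42+.1025*np.cos(.05),-.0603+.1025*np.sin(.05),.013]
snap('scene','pics/s16.png',[tipE,[.42,-.0603,.013]],(200,40,400,200),4)
snap('top','pics/t16.png',None)
for t,z in(('tin',0),('dropper',0),('tape_roll',0)):
    d=models.mark_of(t,'top')[0]; print(t,unproj(d['at'],z,'top'))
for t in ('opener_grip','opener_tip','opener'):
    for d in models.mark_of(t,'scene')[:1]: print(t,d['score'],unproj(d['at'],.013,'scene'))
E
```

```text
[ 0.4271 -0.2138  0.1939] [-0.4241  0.4916 -0.4227] 21.0167
tin [[ 0.7922 -0.0391  0.    ]]
dropper [[0.751  0.2186 0.    ]]
tape_roll [[ 0.7887 -0.1586  0.    ]]
opener_grip 0.71 [[ 0.4036 -0.0667  0.013 ]]
opener_tip 0.57 [[ 0.5248 -0.0457  0.013 ]]
opener 0.73 [[ 0.4172 -0.0568  0.013 ]]
```

View pics/s16.png

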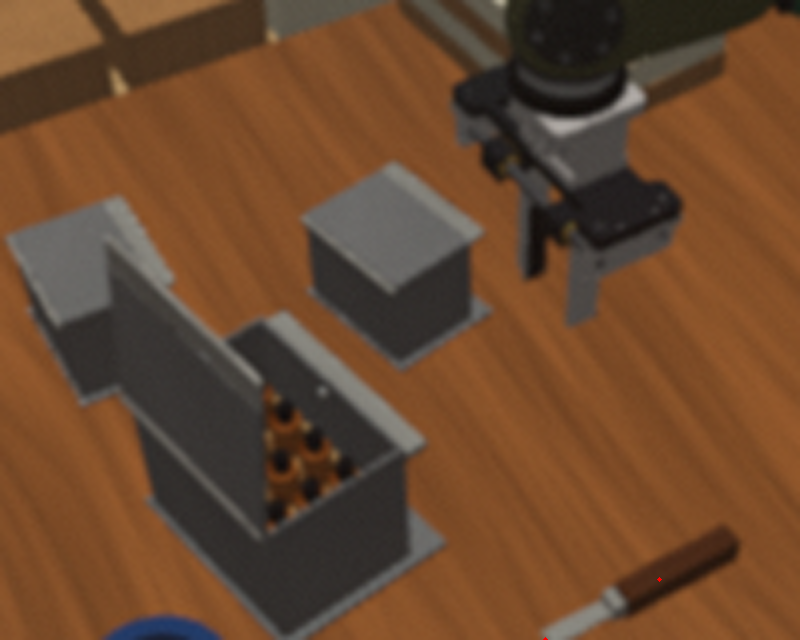

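View pics/t16.png

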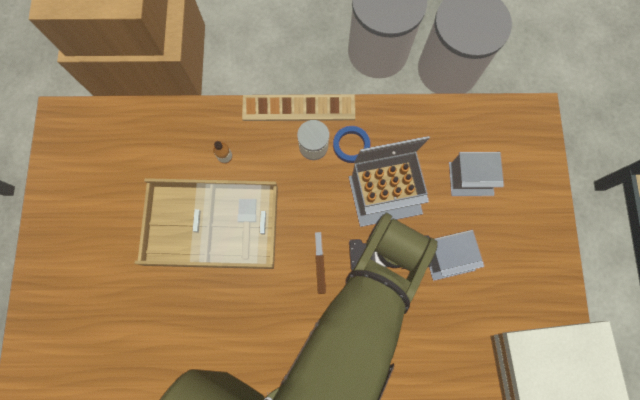

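The opener lies flat at (320,265) in the top view, clear of the gripper. The lid stands at about 1.45 rad and is unchanged since the blade left it. The tin, bottle, tape roll and brush are where they were at the start, to within about 5 mm for the first three. Handing in.

```bash
python3 - <<'E'
from station import ctrl
o=ctrl.get_obs(); print(o['joint_vel'],o['force'])
print(ctrl.hand_in())
E
```

```text
[-0.0054076   0.00371388 -0.00209129 -0.00053174 -0.00247682 -0.00340283] [-0.09988064  0.14572649 -0.37845087]
the job is handed in; nothing more can be done
None
```

I handed the job in at about 21 s of the 70 s; `hand_in()` gave no verdict.

**What I did:**
- I slid the left panel open by about 0.14 m and gripped the opener.
- I pushed its blade fully into the gap, until it met the front wall at about 9 N. I levered it over the bead to 33°, where the moment fell from 0.9 to 0.1 Nm as the catch let go.
- I swept the lid up with the blade tip and laid the opener on the counter. Contact came at z = 0.023 m, as predicted.

**Last checks:**
- **Lid:** it stands at about 1.45 rad, judged from the image overlay, and did not move after the blade left it.
- **Opener:** it lies flat and released, and the gripper is about 0.15 m away from it and clear of everything.
- **Bystanders:** the tin, bottle and tape roll re-measured within about 5 mm of where they started, which is the networks' own scatter. The brush I only checked by eye, and it looked unmoved.

**What I could not check or what disagreed:**
- I had no direct reading of the contact forces of the blade on the lip and the bead, or of the lid angle. I inferred both from the wrist moment and the pictures.
- The wall contact came about 2 mm earlier than my chest fit predicted, so I shifted the reference before levering. My first shift had the wrong sign, and I fixed it before moving.
- The network's final mark for the opener's grip point was about 17 mm off where I put it down, but its mark for the tip agreed to about 10 mm.

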